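Fetch the petri dish from behind the reagent bottles

ROBOT

A 6-joint arm with a two-finger parallel gripper is mounted at the origin on a cart in front of the work surface, level with it; the furniture and walls round the work are solid. World frame = base frame: x ahead of the robot, y to its left, z up, the work surface at z = 0. Lengths are in m, angles in rad, forces in N, time in s.
With the tool pointing down it reaches from about 0.375 to 0.975 m from the base axis. Payload 3.8 kg.
Tool frame: the origin (TCP) lies on the mounting face of the last link; the fingertips stand 173 mm ahead of it and the grasp point (between the pads) lies 155 mm ahead of it (bot.hold_point_z is the distance from the TCP to the grasp point, in m); z points along the fingers, y is the line along which they close (so a half turn about z gives the same grasp; the last joint's range is limited). The gripper opens to 85 mm and grips with 20 to 120 N. Pads are 22 mm wide; open, the fingers measure 114 mm over their backs; the gripper's body (76 mm by 85 mm) begins 54 mm behind the grasp point. The pads swing forward as they close: fully open they stand 13 mm farther back than shut.
Start: joints at [-1.142, 0.264, 1.604, -0, 1.274, -0.037], TCP at [0.303, -0.603, 0.405] pointing down, gripper open.
Joint ranges: [-2.63, 2.63], [-0.94, 2.18], [0.31, 2.57], [-1.31, 4.45], [0, 2.66], [-2.55, 2.55]. Speed limits (rad/s): [2.57, 2.57, 3.14, 3.14, 3.14, 3.14].

INTERFACE

Orientations are given as a rotation vector (axis times angle).
In Python, from workcell import bot, optics gives the robot as it stands.
- The arm moves only by the shell command python3 -m jog 'ROWS' [OPENING] [FORCE]. ROWS is JSON, a list of rows, each an object of numbers: "dx", "dy", "dz": the shift along the tool's x, y, z in mm; "ax", "ay", "az": the turn, a rotation vector about the tool's x, y, z in degrees. A call has 1 to 20 rows; each row shifts and turns the commanded pose from where the row before left it, along the tool's axes as they then stand; what a row does not reach is not made up. A row lasts 1/12 s, in which the tool goes at most 41.7 mm and 7.16 degrees, less where a joint would pass 70% of its speed; a pose out of reach is approached as far as the arm can. A call with a gripper value outside its range is refused whole. OPENING is the opening, from 0 (shut) to 1 (fully open), set as the call begins (- or left out, the last holds). The fingers move at their own pace and stop on an object; FORCE is the grip in N (left out, the last holds). Time passes only in rows, so rows that do not move let the fingers close. It gives the time, the measured TCP pose, the force, the opening and the grip force at its end, in the units of the state.
- bot.read_state(): the state, without advancing time (a new reading comes with each control period).
- optics.read_camera(name): name is "side" or "top" or "wrist"; returns a dict with "img" (420x560x3 uint8, red, green, blue), "vertical_fov" (degrees; the focal length in pixels is half the picture's height over the tangent of half this angle, whatever the lens; pixels are square), "cx", "cy" (the principal point, pixels), "k1" (the pictures are not rectified: a ray, as slopes to the right and down, at radius r is drawn at 1 + k1 r^2 times it, then the intrinsics apply), "R" (3x3) and "t" (3): a world point X has camera coordinates R X + t; the wrist camera has in their place "tool_from_camera" (4x4, takes a point from camera to tool coordinates, whose origin is the TCP and whose axes are the flange's). Camera axes: x right, y down, z forward; pixel columns grow to the right and rows downward; lengths in m; the calibration is good to about 2 mm. A picture is of the moment at which its call begins: read the wrist's pose just before it. There is no depth.
- bot.finish_job(): hands the job in; it is judged then, once.
The state is a dict: "time": time; "q": joint angles; "joint_vel": joint speeds; "joint_torque": joint torques, N m; "tool_pos": TCP position; "tcp_rot": TCP orientation; "wrist_force": force on the tool from outside, world axes, zero at the start; "torque": the same for the moment, N m; "width": opening from 0.0 (shut) to 1.0 (fully open); "grip_force": force on a finger pad.
Only numpy, scipy, OpenCV 4.12 (cv2) and the standard library are available. Lean on these libraries where they do the work, as an engineer would, in place of code of your own. Each camera call takes 0.05 s, during which the arm holds its last target. There are 200 camera calls.

TASK

The petri dish on the rack is hemmed in by three reagent bottles. Without moving the dish, first stand all three bottles upright in the steel side tray; then lay the dish flat in the middle of the lit round plate of the viewing lamp while the bottles wait in the tray; last, put the bottles back on the rack, each upright in the middle of the coaster that has the colour of its cap. Keep the dish level and the bottles upright throughout, and let go of everything at the end.

Things in the scene. Friction and masses are not known exactly. Their poses are not given: they have to be found in the camera images.
- dish: The petri dish: a clear closed shallow dish, 59 mm across and 16 mm high, about 30 g. It lies flat on the rack's base plate, behind and between the three bottles, about 10 to 20 mm from them, with no room for a gripper until they are gone. Origin: centre of its underside, z up. Solid to the grip across its diameter.
- bottle_green: White plastic reagent bottle with a green screw cap: body 55 mm across, 121 mm high in all, 0.12 kg. The cap is 35 mm across and takes the top 20 mm; it stays on. Held by the cap alone the bottle swings in fast moves; the body is straight-sided up to 76 mm and holds better. Origin: centre of its underside, z up; any yaw. Starts on the green coaster.
- bottle_blue: Amber glass reagent bottle with a blue screw cap: body 48 mm across, 118 mm high in all, 0.12 kg. The cap is 36 mm across and takes the top 22 mm; it stays on. Held by the cap alone the bottle swings in fast moves; the body is straight-sided up to 78 mm and holds better. Origin: centre of its underside, z up; any yaw. Starts on the blue coaster.
- bottle_orange: Grey plastic reagent bottle with an orange screw cap: body 52 mm across, 104 mm high in all, 0.12 kg. The cap is 36 mm across and takes the top 22 mm; it stays on. Held by the cap alone the bottle swings in fast moves; the body is straight-sided up to 64 mm and holds better. Origin: centre of its underside, z up; any yaw. Starts on the orange coaster.
- coaster_green: The green coaster: a flat green disc 68 mm across, 3 mm thick, fixed on the rack's base plate; home of the bottle with the green cap. Origin: centre of its underside; its top is 3 mm above the origin and 11 mm above the worktop. Which coaster has which of the rack's three seats changes.
- coaster_blue: The blue coaster: a flat blue disc 68 mm across, 3 mm thick, fixed on the rack's base plate; home of the bottle with the blue cap. Origin: centre of its underside; its top is 3 mm above the origin and 11 mm above the worktop. Which coaster has which of the rack's three seats changes.
- coaster_orange: The orange coaster: a flat orange disc 68 mm across, 3 mm thick, fixed on the rack's base plate; home of the bottle with the orange cap. Origin: centre of its underside; its top is 3 mm above the origin and 11 mm above the worktop. Which coaster has which of the rack's three seats changes.
- tray: Side tray: a shallow rectangular stainless steel tray, fixed, 120 mm (its x) by 300 mm (its y) outside, walls 3 mm thick and 12 mm high, inner floor 3 mm above the worktop. Empty at the start; room for all three bottles in a row along its y (centres 95 mm apart, say). Origin: centre of its underside. The tall analyser stands close behind it (+x): cross in front of that.
- viewer: Viewing lamp: a low white square box, 120 x 120 mm, fixed, with a flat round bright plate 84 mm across in a black ring in the middle of its top; the plate's top is 32 mm above the origin, with no rim. A black dial and a small green window are on its front (-x). Origin: centre of its underside, straight below the plate's centre.
- rack: The rack: a grey plate, fixed, 170 (its x, away from the robot) x 260 x 8 mm, with a thin steel rail along its back (78 mm behind the origin, up to 25 mm above the worktop). Origin: centre of its underside. Seats at x, y = (-45, 0), (-5, 72), (-5, -72) mm, dish near (22, 0) mm. The bottles can be gripped with the fingers closing along the rack's x, the dish, once free, along its y.

How it is judged:
On the way, in this order (a step that is already met when the one before it is completed fails the run):
1. all three bottles stand upright in the side tray, released, and the dish is still where it was (within 15 mm) (x of bottle_green in the frame of tray between -0.045 and 0.045 m and y of bottle_green in the frame of tray between -0.135 and 0.135 m and z of bottle_green in the frame of tray between -0.002 and 0.008 m and angle between each of bottle_green, bottle_blue, bottle_orange's own z axis and vertical below 0.1 rad and contact force between the fingers and bottle_green below 0.05 N and x of bottle_blue in the frame of tray between -0.045 and 0.045 m and y of bottle_blue in the frame of tray between -0.135 and 0.135 m and z of bottle_blue in the frame of tray between -0.002 and 0.008 m and contact force between the fingers and bottle_blue below 0.05 N and x of bottle_orange in the frame of tray between -0.045 and 0.045 m and y of bottle_orange in the frame of tray between -0.135 and 0.135 m and z of bottle_orange in the frame of tray between -0.002 and 0.008 m and contact force between the fingers and bottle_orange below 0.05 N and distance of dish from where it was at the start of the episode below 0.015 m), for 0.2 s.
2. the dish lies released in the middle of the lit plate while all three bottles stand in the side tray (x of bottle_green in the frame of tray between -0.045 and 0.045 m and y of bottle_green in the frame of tray between -0.135 and 0.135 m and z of bottle_green in the frame of tray between -0.002 and 0.008 m and angle between each of bottle_green, bottle_blue, bottle_orange, dish's own z axis and vertical below 0.1 rad and contact force between the fingers and bottle_green below 0.05 N and x of bottle_blue in the frame of tray between -0.045 and 0.045 m and y of bottle_blue in the frame of tray between -0.135 and 0.135 m and z of bottle_blue in the frame of tray between -0.002 and 0.008 m and contact force between the fingers and bottle_blue below 0.05 N and x of bottle_orange in the frame of tray between -0.045 and 0.045 m and y of bottle_orange in the frame of tray between -0.135 and 0.135 m and z of bottle_orange in the frame of tray between -0.002 and 0.008 m and contact force between the fingers and bottle_orange below 0.05 N and horizontal distance between dish and viewer below 0.013 m and z of dish in the frame of viewer between 0.028 and 0.037 m and linear speed of dish below 0.02 m/s and contact force between the fingers and dish below 0.05 N), for 0.2 s.
At the end, for the whole second after the job is handed in: The dish lies flat on the lit plate, its centre within 13 mm of the plate's centre; each bottle stands upright (within 0.1 rad) on the coaster of its cap's colour, centre within 13 mm of the coaster's; all are released and at rest (horizontal distance between dish and viewer below 0.013 m and z of dish in the frame of viewer between 0.028 and 0.037 m and linear speed of each of dish, bottle_green, bottle_blue, bottle_orange below 0.02 m/s and angle between each of dish, bottle_green, bottle_blue, bottle_orange's own z axis and vertical below 0.1 rad and contact force between the fingers and dish below 0.05 N and horizontal distance between bottle_green and coaster_green below 0.013 m and z of bottle_green in the frame of coaster_green between -0.001 and 0.008 m and contact force between the fingers and bottle_green below 0.05 N and horizontal distance between bottle_blue and coaster_blue below 0.013 m and z of bottle_blue in the frame of coaster_blue between -0.001 and 0.008 m and contact force between the fingers and bottle_blue below 0.05 N and horizontal distance between bottle_orange and coaster_orange below 0.013 m and z of bottle_orange in the frame of coaster_orange between -0.001 and 0.008 m and contact force between the fingers and bottle_orange below 0.05 N); the robot touches nothing.
It fails at once if the bottle with the green cap is tipped over (angle between bottle_green's own z axis and vertical above 0.7 rad).
It fails at once if the bottle with the blue cap is tipped over (angle between bottle_blue's own z axis and vertical above 0.7 rad).
It fails at once if the bottle with the orange cap is tipped over (angle between bottle_orange's own z axis and vertical above 0.7 rad).
It fails at once if the dish is tipped (angle between dish's own z axis and vertical above 0.5 rad).
It also fails if it takes over 128 s, if anything falls off the work surface, if the arm or the gripper's body presses on something with over 40 N, if the wrist force passes 120 N, or if a joint passes its speed limit or range.

## Working session

There is one attempt and no reset: what is moved stays moved. The work goes in short steps, Python scripts to look and compute and a shell command to move; the robot and the scene stay as the last step left them, time stands still between calls to the robot, and variables do not carry over. Pictures are saved under pics/ and viewed, at most 14 in all, crops included, and the job is handed in when it is done.

```bash
ls; mkdir -p pics; python3 - <<'E'
from workcell import bot, optics
import cv2, numpy as np
print(bot.read_state(), bot.hold_point_z)
for n in ("top","side"):
    c=optics.read_camera(n); cv2.imwrite(f"pics/{n}0.png",cv2.resize(c["img"][:,:,::-1],(800,600),interpolation=cv2.INTER_CUBIC))
    print({k:v for k,v in c.items() if k!="img"})
E
```

```text
pics
{'time': 0.0, 'q': array([-1.14192486e+00,  2.64740625e-01,  1.60537800e+00, -2.37135677e-05,
        1.27369124e+00, -3.69137309e-02]), 'joint_vel': array([ 2.45185207e-03,  1.37771353e-05,  5.00952426e-04, -4.06417621e-04,
        1.08542720e-03, -1.21827106e-03]), 'joint_torque': array([-1.49753873e-04, -5.15106046e+01, -3.67315471e+01,  1.28807546e-04,
        1.28068792e-02, -2.46646590e-05]), 'tool_pos': array([ 0.30300175, -0.60278396,  0.40336788]), 'tcp_rot': array([-3.05466432e+00, -7.24567290e-01,  7.12624006e-04]), 'wrist_force': array([-0.56343883, -0.56782729,  0.43101187]), 'torque': array([-0.0363973 , -0.01189134,  0.02470334]), 'grip_force': 0.0, 'width': 1.0018374866918218} 0.1547
{'vertical_fov': 53.51635385727391, 'cx': 281.71009950886304, 'cy': 210.31996452965498, 'k1': -0.004908642135481433, 'R': array([[ 0.02642043, -0.99964766,  0.00255415],
       [-0.98431382, -0.02646084, -0.17443085],
       [ 0.17443698,  0.00209446, -0.98466611]]), 't': array([0.00733731, 0.50638394, 0.9320929 ])}
{'vertical_fov': 51.36311089079617, 'cx': 284.45236205550805, 'cy': 209.41257527293263, 'k1': -0.05277999937542868, 'R': array([[ 0.81713894, -0.5764392 , -0.00134542],
       [-0.27398173, -0.38633075, -0.88072843],
       [ 0.50716661,  0.72004611, -0.47361971]]), 't': array([-0.42261299,  0.17210003,  0.74849062])}
```

View pics/top0.png

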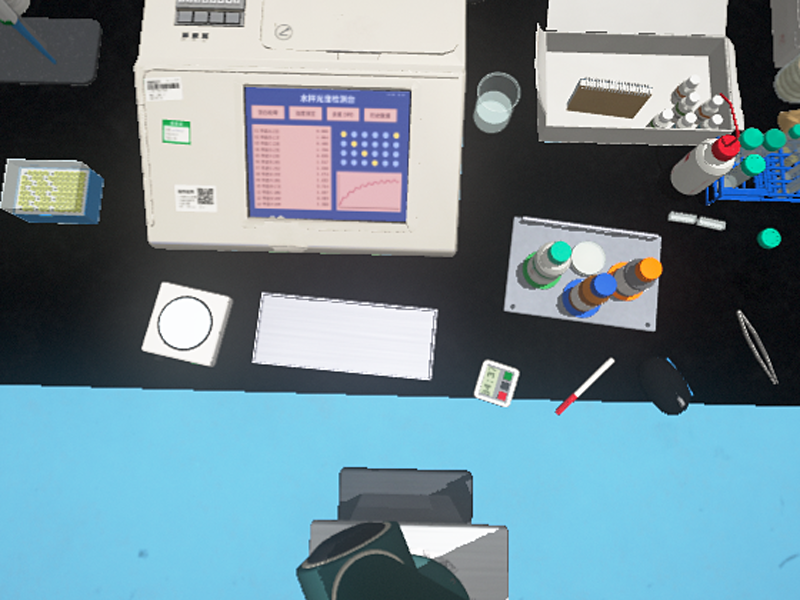

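View pics/side0.png

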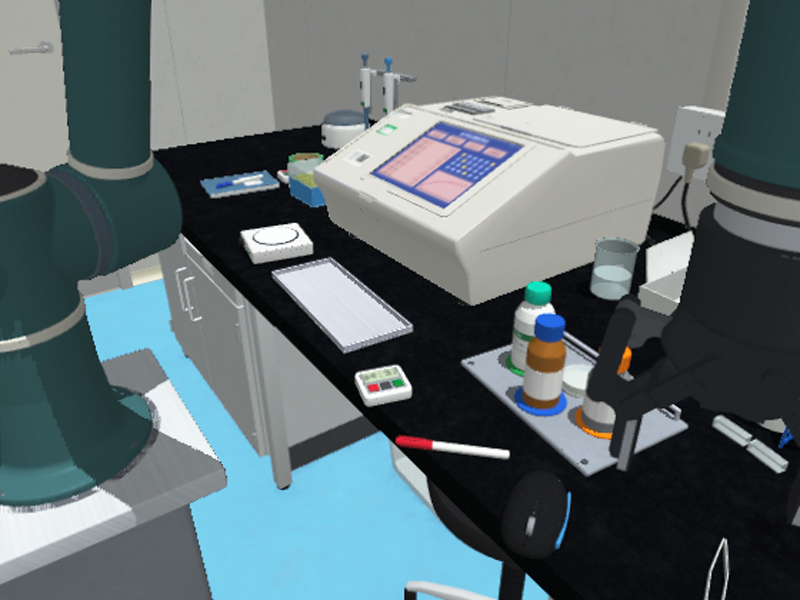

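The top view shows the rack at (583,273) with green left-back, blue front, orange right. The tray is at (345,335) and the viewer plate at (185,323). In the side view the arm hides part of the orange bottle.

```bash
cat > h.py <<'E'
from workcell import bot, optics
import cv2, numpy as np
from scipy.spatial.transform import Rotation as Ro
def K(c):
    h,w=c["img"].shape[:2]; f=h/2/np.tan(np.radians(c["vertical_fov"]/2))
    return np.array([[f,0,c["cx"]],[0,f,c["cy"]],[0,0,1]])
def pose(c,st=None):
    if "R" in c: return np.array(c["R"]),np.array(c["t"])
    T=np.eye(4);T[:3,:3]=Ro.from_rotvec(st["tcp_rot"]).as_matrix();T[:3,3]=st["tool_pos"]
    M=np.linalg.inv(T@np.array(c["tool_from_camera"])); return M[:3,:3],M[:3,3]
def back(c,px,z,st=None):
    R,t=pose(c,st); d=np.array([c["k1"],0,0,0,0.])
    n=cv2.undistortPoints(np.array(px,float).reshape(-1,1,2),K(c),d).reshape(-1,2)
    r=np.c_[n,np.ones(len(n))]@R; o=-R.T@t
    return o+r*((np.asarray(z)-o[2])/r[:,2])[:,None]
def proj(c,X,st=None):
    R,t=pose(c,st); return cv2.projectPoints(np.array(X,float).reshape(-1,1,3),cv2.Rodrigues(R)[0],t,K(c),np.array([c["k1"],0,0,0,0.]))[0].reshape(-1,2)
def crop(c,x,y,w,h,s,name):
    cv2.imwrite(f"pics/{name}.png",cv2.resize(c["img"][y:y+h,x:x+w,::-1],None,fx=s,fy=s,interpolation=cv2.INTER_CUBIC))
E
python3 - <<'E'
from h import *
c=optics.read_camera("top")
crop(c,350,148,115,86,6.95,"rack"); crop(c,95,190,215,85,3.7,"tray")
E
```

```text
(no output)
```

View pics/rack.png

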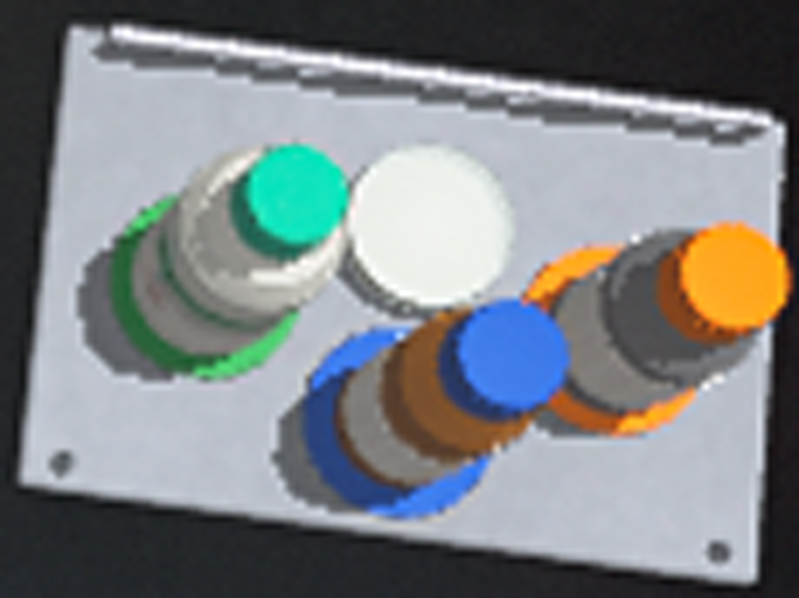

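View pics/tray.png

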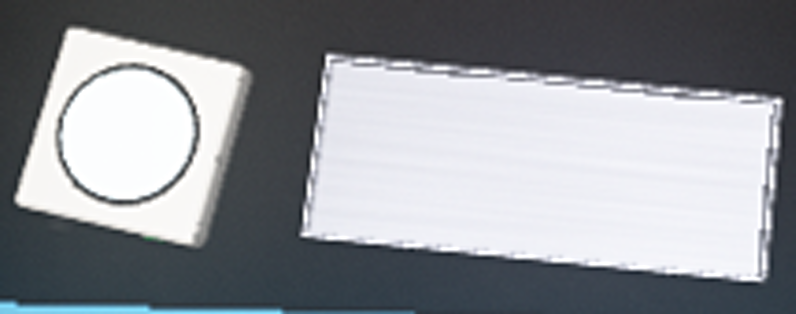

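Rack crop: cap tops are green (298,195), blue (512,356) and orange (735,278), with the dish top at (430,225). Rack corners are (68,25), (785,122), (757,583) and (22,485). Tray crop: the plate is centred at (128,133); tray corners are (327,55), (783,98), (765,281) and (302,236).

```bash
python3 - <<'E'
from h import *
np.set_printoptions(precision=4,suppress=True)
c=optics.read_camera("top")
r=lambda P:(np.array(P)+.5)/6.95+[350,148]-.5
t=lambda P:(np.array(P)+.5)/3.7+[95,190]-.5
rc=back(c,r([(68,25),(785,122),(757,583),(22,485)]),.008)[:,:2]
tc=back(c,t([(327,55),(783,98),(765,281),(302,236)]),.012)[:,:2]
pl=back(c,t([(128,133)]),.032)
print("plate",pl)
for n,q in(("rack",rc),("tray",tc)):
    o=q.mean(0); e=(q[0]+q[3]-q[1]-q[2])/2; yaw=np.arctan2(e[1],e[0])-np.pi/2
    print(n,o,"yaw",np.degrees(yaw),"L",np.linalg.norm(e),"W",np.linalg.norm(q[0]+q[1]-q[2]-q[3])/2)
    Rm=np.array([[np.cos(yaw),-np.sin(yaw)],[np.sin(yaw),np.cos(yaw)]])
    P=[(-.045,0),(-.005,.072),(-.005,-.072),(.022,0)] if n=="rack" else [(0,.095),(0,0),(0,-.095)]
    print(o+np.array(P)@Rm.T)
print("caps g,b,o,dish",back(c,r([(298,195),(512,356),(735,278),(430,225)]),[.132,.129,.115,.024]))
s=bot.read_state(); print(Ro.from_rotvec(s["tcp_rot"]).as_matrix(),s["tool_pos"]@[0,0,1])
E
```

```text
plate [[0.462  0.3795 0.032 ]]
rack [ 0.5696 -0.2885] yaw -6.322027606639167 L 0.257642777998547 W 0.16818494561645464
[[ 0.5248 -0.2836]
 [ 0.5725 -0.2164]
 [ 0.5567 -0.3596]
 [ 0.5914 -0.291 ]]
tray [0.45   0.1155] yaw -3.954344457689233 L 0.2997181967277394 W 0.1192167063417139
[[0.4565 0.2103]
 [0.45   0.1155]
 [0.4434 0.0207]]
caps g,b,o,dish [[ 0.5732 -0.2171  0.132 ]
 [ 0.5244 -0.2832  0.129 ]
 [ 0.5545 -0.3595  0.115 ]
 [ 0.593  -0.2922  0.024 ]]
[[ 0.8934  0.4492 -0.0006]
 [ 0.4492 -0.8934  0.0014]
 [ 0.     -0.0015 -1.    ]] 0.4038002751700722
```

```bash
cat >> h.py <<'E'
B=dict(g=(.573,-.217),b=(.5246,-.2834),o=(.5556,-.3596),d=(.592,-.2915),v=(.462,.3795),t1=(.4565,.2103),t2=(.45,.1155),t3=(.4434,.0207))
def go(x,y,z,yaw=-6.3):
    """tool-frame shift in mm to bring the grasp point to x,y,z; turn left over in deg"""
    s=bot.read_state(); M=Ro.from_rotvec(s["tcp_rot"]).as_matrix()
    d=M.T@(np.array([x,y,z+bot.hold_point_z])-s["tool_pos"])*1e3
    a=np.radians(yaw); ty=np.array([np.cos(a),np.sin(a),0]); G=np.c_[np.cross(ty,[0,0,-1]),ty,[0,0,-1]]
    print("d",d.round(1),"a",np.degrees(Ro.from_matrix(M.T@G).as_rotvec()).round(2),"F",s["wrist_force"].round(1),"w",round(s["width"],3),"t",s["time"])
E
python3 -m jog '[{"az":-7.1},{"az":-7.1},{"az":-7.1},{"az":-7.1},{"az":-7.1},{"az":-7.1},{"az":-7.1},{"az":-7.1},{},{}]' 1 40
python3 -c "
from h import *
go(*B['b'],.20)"
```

```text
d [ 341.4 -185.9   49.4] a [-8.000e-02 -5.000e-02 -5.701e+01] F [ 0.1 -1.7  0.2] w 1.0 t 0.2invalid input
```

```bash
python3 -m jog '[{"az":-7.1},{"az":-7.1},{"az":-7.1},{"az":-7.1},{"az":-7.1},{"az":-7.1},{"az":-7.1},{"az":-7.1},{"az":0},{"az":0}]' 1 40
python3 -c "
from h import *
go(*B['b'],.20)"
```

```text
d [ 341.4 -185.9   49.4] a [-8.000e-02 -5.000e-02 -5.701e+01] F [ 0.1 -1.7  0.2] w 1.0 t 0.2invalid input
```

```bash
python3 -m jog '[{"dx":0,"dy":0,"dz":0,"ax":0,"ay":0,"az":-7.1}]'; python3 -m jog '[{"az":-7.1}]';  python3 -m jog --help
python3 -c "
from h import *
go(*B['b'],.20)"
```

```text
time: 0.28
tool_pos: [0.3031, -0.603, 0.4041]
tcp_rot: [-3.005, -0.914, 0.0]
wrist_force: [-0.1, -0.2, -0.8]
width: 0.998
grip_force: 0.0
d [ 361.9 -142.1   49.6] a [-5.000e-02 -3.000e-02 -4.986e+01] F [-0.1 -0.2 -0.8] w 0.998 t 0.2833invalid input
invalid input: not JSON, or not a number
```

```bash
python3 -m jog '[{"dx":0,"dy":0,"dz":0,"ax":0,"ay":0,"az":-7.12},{"dx":0,"dy":0,"dz":0,"ax":0,"ay":0,"az":-7.12},{"dx":0,"dy":0,"dz":0,"ax":0,"ay":0,"az":-7.12},{"dx":0,"dy":0,"dz":0,"ax":0,"ay":0,"az":-7.12},{"dx":0,"dy":0,"dz":0,"ax":0,"ay":0,"az":-7.12},{"dx":0,"dy":0,"dz":0,"ax":0,"ay":0,"az":-7.12},{"dx":0,"dy":0,"dz":0,"ax":0,"ay":0,"az":-7.12},{"dx":0,"dy":0,"dz":0,"ax":0,"ay":0,"az":0}]' 1 40
python3 -c "
from h import *
go(*B['b'],.20)"
```

```text
time: 0.95
tool_pos: [0.3031, -0.603, 0.4043]
tcp_rot: [-2.338, -2.098, -0.0]
wrist_force: [-0.4, -0.7, 0.0]
width: 1.001
grip_force: 0.0
d [341.6 185.7  49.7] a [-0.02 -0.03  0.1 ] F [-0.4 -0.7  0. ] w 1.001 t 0.95
```

```bash
python3 -m jog '[{"dx":20,"dy":11,"dz":0,"ax":0,"ay":0,"az":0},{"dx":35,"dy":19,"dz":0,"ax":0,"ay":0,"az":0},{"dx":35,"dy":19,"dz":0,"ax":0,"ay":0,"az":0},{"dx":35,"dy":19,"dz":0,"ax":0,"ay":0,"az":0},{"dx":35,"dy":19,"dz":0,"ax":0,"ay":0,"az":0},{"dx":35,"dy":19,"dz":0,"ax":0,"ay":0,"az":0},{"dx":35,"dy":19,"dz":0,"ax":0,"ay":0,"az":0},{"dx":35,"dy":19,"dz":0,"ax":0,"ay":0,"az":0},{"dx":35,"dy":19,"dz":0,"ax":0,"ay":0,"az":0},{"dx":35,"dy":19,"dz":0,"ax":0,"ay":0,"az":0},{"dx":7,"dy":4,"dz":0,"ax":0,"ay":0,"az":0},{"dx":0,"dy":0,"dz":0,"ax":0,"ay":0,"az":0}]' 1 40
python3 - <<'E'
from h import *
go(*B['b'],.08)
s=bot.read_state(); c=optics.read_camera("wrist"); crop(c,0,0,560,420,1,"w1")
print(proj(c,[(*B['b'],.129),(*B['g'],.132),(*B['o'],.115),(*B['d'],.024)],s).round())
E
```

```text
time: 1.95
tool_pos: [0.5273, -0.2814, 0.4046]
tcp_rot: [-2.34, -2.096, -0.001]
wrist_force: [-0.4, -0.4, -0.7]
width: 0.998
grip_force: 0.0
d [ -2.3  -2.5 169.9] a [ 0.01 -0.03  0.01] F [-0.4 -0.4 -0.7] w 0.998 t 1.95
[[284. 219.]
 [342. 123.]
 [329. 295.]
 [348. 193.]]
```

View pics/w1.png

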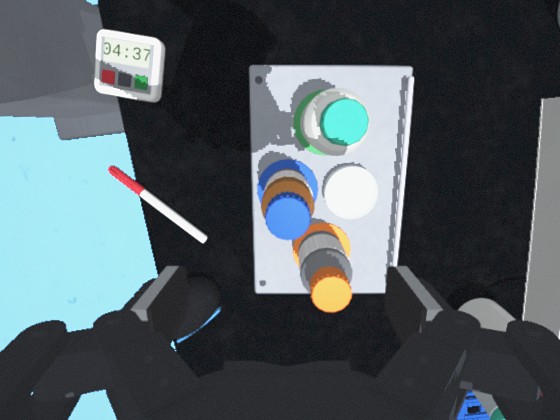

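The prediction matches the picture: blue (288,217), green (344,122), orange (331,294) and dish (350,192) are all within 4 px. Descending on blue.

```bash
python3 -m jog '[{"dx":-2,"dy":-1.5,"dz":20,"ax":0,"ay":0,"az":0},{"dx":0,"dy":0,"dz":30,"ax":0,"ay":0,"az":0},{"dx":0,"dy":0,"dz":30,"ax":0,"ay":0,"az":0},{"dx":0,"dy":0,"dz":30,"ax":0,"ay":0,"az":0},{"dx":0,"dy":0,"dz":30,"ax":0,"ay":0,"az":0},{"dx":0,"dy":0,"dz":18,"ax":0,"ay":0,"az":0},{"dx":0,"dy":0,"dz":8,"ax":0,"ay":0,"az":0},{"dx":0,"dy":0,"dz":4,"ax":0,"ay":0,"az":0},{"dx":0,"dy":0,"dz":0,"ax":0,"ay":0,"az":0}]' 1 40
python3 -c "
from h import *
go(*B['b'],.08)"
python3 -m jog '[{"dx":0,"dy":0,"dz":0,"ax":0,"ay":0,"az":0},{"dx":0,"dy":0,"dz":0,"ax":0,"ay":0,"az":0},{"dx":0,"dy":0,"dz":0,"ax":0,"ay":0,"az":0},{"dx":0,"dy":0,"dz":0,"ax":0,"ay":0,"az":0},{"dx":0,"dy":0,"dz":0,"ax":0,"ay":0,"az":0},{"dx":0,"dy":0,"dz":0,"ax":0,"ay":0,"az":0},{"dx":0,"dy":0,"dz":0,"ax":0,"ay":0,"az":0},{"dx":0,"dy":0,"dz":0,"ax":0,"ay":0,"az":0}]' 0 40
```

```text
time: 2.75
tool_pos: [0.5237, -0.2868, 0.2343]
tcp_rot: [-2.343, -2.092, 0.001]
wrist_force: [0.1, 0.7, 0.4]
width: 1.002
grip_force: 0.0
d [ 3.4  0.6 -0.4] a [-0.05 -0.   -0.19] F [0.1 0.7 0.4] w 1.002 t 2.75
time: 3.42
tool_pos: [0.5252, -0.2861, 0.2367]
tcp_rot: [2.338, 2.093, 0.002]
wrist_force: [-0.4, -0.0, 6.6]
width: 0.545
grip_force: 40.8
```

```bash
python3 -m jog '[{"dx":0,"dy":0,"dz":-5,"ax":0,"ay":0,"az":0},{"dx":0,"dy":0,"dz":-15,"ax":0,"ay":0,"az":0},{"dx":0,"dy":0,"dz":-25,"ax":0,"ay":0,"az":0},{"dx":0,"dy":0,"dz":-25,"ax":0,"ay":0,"az":0},{"dx":0,"dy":-5,"dz":-10,"ax":0,"ay":0,"az":0},{"dx":6,"dy":-15,"dz":0,"ax":0,"ay":0,"az":0},{"dx":15,"dy":-20,"dz":0,"ax":0,"ay":0,"az":0},{"dx":25,"dy":-20,"dz":0,"ax":0,"ay":0,"az":0},{"dx":25,"dy":-20,"dz":0,"ax":0,"ay":0,"az":0},{"dx":25,"dy":-20,"dz":0,"ax":0,"ay":0,"az":0},{"dx":30,"dy":-15,"dz":0,"ax":0,"ay":0,"az":0},{"dx":30,"dy":-8,"dz":0,"ax":0,"ay":0,"az":0},{"dx":30,"dy":0,"dz":0,"ax":0,"ay":0,"az":0},{"dx":30,"dy":0,"dz":0,"ax":0,"ay":0,"az":0},{"dx":30,"dy":0,"dz":0,"ax":0,"ay":0,"az":0},{"dx":30,"dy":0,"dz":0,"ax":0,"ay":0,"az":0},{"dx":30,"dy":0,"dz":0,"ax":0,"ay":0,"az":0},{"dx":30,"dy":0,"dz":0,"ax":0,"ay":0,"az":0}]'
python3 -c "
from h import *
go(*B['t1'],.073)"
```

```text
time: 4.92
tool_pos: [0.4383, 0.0633, 0.3141]
tcp_rot: [-2.341, -2.094, 0.001]
wrist_force: [0.9, 0.9, -1.2]
width: 0.548
grip_force: 41.3
d [148.2   1.8  86.4] a [-0.05  0.01 -0.07] F [ 0.9  0.9 -1.2] w 0.548 t 4.9167
```

```bash
python3 -m jog '[{"dx":30,"dy":0,"dz":0,"ax":0,"ay":0,"az":0},{"dx":30,"dy":0,"dz":0,"ax":0,"ay":0,"az":0},{"dx":30,"dy":0,"dz":10,"ax":0,"ay":0,"az":0},{"dx":25,"dy":0,"dz":15,"ax":0,"ay":0,"az":0},{"dx":14,"dy":0,"dz":15,"ax":0,"ay":0,"az":0},{"dx":5,"dy":0,"dz":10,"ax":0,"ay":0,"az":0},{"dx":0,"dy":0,"dz":5,"ax":0,"ay":0,"az":0},{"dx":0,"dy":0,"dz":0,"ax":0,"ay":0,"az":0},{"dx":0,"dy":0,"dz":0,"ax":0,"ay":0,"az":0}]'
python3 - <<'E'
from h import *
go(*B['t1'],.073)
c=optics.read_camera("side"); crop(c,110,60,260,195,3,"s1")
E
```

```text
time: 5.67
tool_pos: [0.4538, 0.1941, 0.2594]
tcp_rot: [-2.342, -2.094, 0.002]
wrist_force: [0.2, -0.4, -0.4]
width: 0.549
grip_force: 41.3
d [16.4  0.9 31.6] a [-0.06  0.06 -0.11] F [ 0.2 -0.4 -0.4] w 0.549 t 5.6667
```

View pics/s1.png

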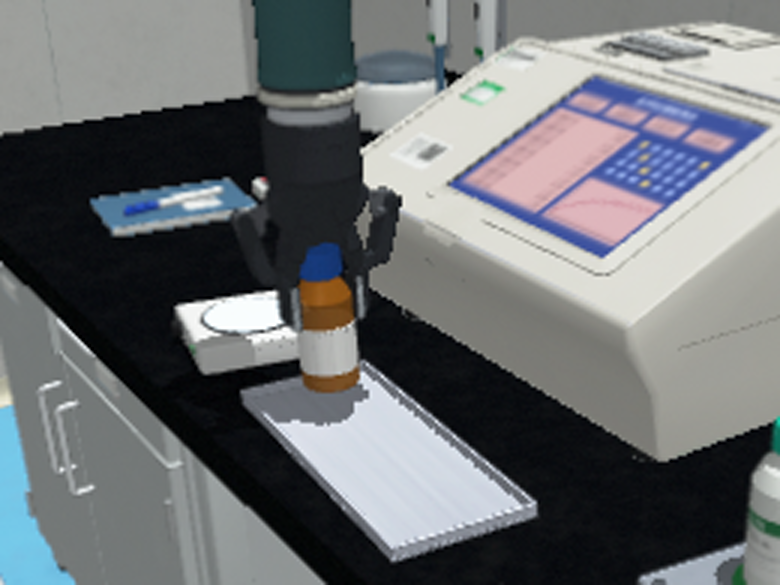

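Blue is held upright above the far end of the tray, with its base at crop (330,385). Lowering it.

```bash
python3 -m jog '[{"dx":8,"dy":0,"dz":8,"ax":0,"ay":0,"az":0},{"dx":6,"dy":0,"dz":10,"ax":0,"ay":0,"az":0},{"dx":0,"dy":0,"dz":6,"ax":0,"ay":0,"az":0},{"dx":0,"dy":0,"dz":3,"ax":0,"ay":0,"az":0},{"dx":0,"dy":0,"dz":1.5,"ax":0,"ay":0,"az":0},{"dx":0,"dy":0,"dz":1,"ax":0,"ay":0,"az":0},{"dx":0,"dy":0,"dz":0,"ax":0,"ay":0,"az":0},{"dx":0,"dy":0,"dz":0,"ax":0,"ay":0,"az":0}]'
python3 -c "
from h import *
go(*B['t1'],.073)"
```

```text
time: 6.38
tool_pos: [0.4558, 0.209, 0.2303]
tcp_rot: [2.341, 2.094, 0.0]
wrist_force: [-0.3, -0.1, -0.3]
width: 0.548
grip_force: 41.3
d [1.4 0.5 2.6] a [ 0.01 -0.01 -0.08] F [-0.3 -0.1 -0.3] w 0.548 t 6.3833
```

```bash
python3 -m jog '[{"dx":0,"dy":0,"dz":1,"ax":0,"ay":0,"az":0},{"dx":0,"dy":0,"dz":1,"ax":0,"ay":0,"az":0},{"dx":0,"dy":0,"dz":0,"ax":0,"ay":0,"az":0}]'; python3 -m jog '[{"dx":0,"dy":0,"dz":1,"ax":0,"ay":0,"az":0},{"dx":0,"dy":0,"dz":0,"ax":0,"ay":0,"az":0}]'
```

```text
time: 6.63
tool_pos: [0.456, 0.2091, 0.2288]
tcp_rot: [2.341, 2.094, 0.001]
wrist_force: [-0.1, 0.1, 1.6]
width: 0.545
grip_force: 41.4
time: 6.8
tool_pos: [0.4562, 0.2093, 0.2286]
tcp_rot: [2.341, 2.094, 0.001]
wrist_force: [-2.8, -0.1, 8.3]
width: 0.546
grip_force: 41.7
```

```bash
python3 -m jog '[{"dx":0,"dy":0,"dz":0,"ax":0,"ay":0,"az":0},{"dx":0,"dy":0,"dz":0,"ax":0,"ay":0,"az":0},{"dx":0,"dy":0,"dz":0,"ax":0,"ay":0,"az":0},{"dx":0,"dy":0,"dz":0,"ax":0,"ay":0,"az":0},{"dx":0,"dy":0,"dz":-10,"ax":0,"ay":0,"az":0},{"dx":0,"dy":0,"dz":-25,"ax":0,"ay":0,"az":0},{"dx":0,"dy":0,"dz":-35,"ax":0,"ay":0,"az":0},{"dx":0,"dy":0,"dz":-30,"ax":0,"ay":0,"az":0},{"dx":-15,"dy":0,"dz":0,"ax":0,"ay":0,"az":0},{"dx":-30,"dy":0,"dz":0,"ax":0,"ay":0,"az":0},{"dx":-38,"dy":0,"dz":0,"ax":0,"ay":0,"az":0},{"dx":-38,"dy":0,"dz":0,"ax":0,"ay":0,"az":0},{"dx":-38,"dy":0,"dz":0,"ax":0,"ay":0,"az":0},{"dx":-38,"dy":0,"dz":0,"ax":0,"ay":0,"az":0},{"dx":-38,"dy":0,"dz":0,"ax":0,"ay":0,"az":0},{"dx":-36,"dy":10,"dz":0,"ax":0,"ay":0,"az":0},{"dx":-34,"dy":20,"dz":0,"ax":0,"ay":0,"az":0},{"dx":-32,"dy":20,"dz":0,"ax":0,"ay":0,"az":0},{"dx":-32,"dy":20,"dz":0,"ax":0,"ay":0,"az":0},{"dx":-32,"dy":20,"dz":0,"ax":0,"ay":0,"az":0}]' 1 40
python3 - <<'E'
from h import *
go(*B['o'],.067)
E
```

```text
time: 8.47
tool_pos: [0.5009, -0.2016, 0.328]
tcp_rot: [2.342, 2.093, 0.001]
wrist_force: [0.4, -0.4, 0.4]
width: 0.998
grip_force: 0.0
d [-150.9   71.9  106.4] a [ 0.05  0.01 -0.12] F [ 0.4 -0.4  0.4] w 0.998 t 8.4667
```

```bash
python3 -m jog '[{"dx":-34,"dy":20,"dz":0,"ax":0,"ay":0,"az":0},{"dx":-34,"dy":20,"dz":0,"ax":0,"ay":0,"az":0},{"dx":-30,"dy":15,"dz":0,"ax":0,"ay":0,"az":0},{"dx":-25,"dy":8,"dz":0,"ax":0,"ay":0,"az":0},{"dx":-12,"dy":2,"dz":0,"ax":0,"ay":0,"az":0},{"dx":0,"dy":0,"dz":0,"ax":0,"ay":0,"az":0},{"dx":0,"dy":0,"dz":0,"ax":0,"ay":0,"az":0},{"dx":0,"dy":0,"dz":0,"ax":0,"ay":0,"az":0}]'
python3 - <<'E'
from h import *
go(*B['o'],.067)
s=bot.read_state(); c=optics.read_camera("side"); crop(c,110,60,260,195,3,"s2")
E
```

```text
time: 9.13
tool_pos: [0.5498, -0.3396, 0.327]
tcp_rot: [-2.34, -2.094, -0.0]
wrist_force: [-0.9, -0.2, -0.2]
width: 1.003
grip_force: 0.0
d [-19.4   8.  105.3] a [-0.06 -0.07 -0.05] F [-0.9 -0.2 -0.2] w 1.003 t 9.1333
```

View pics/s2.png

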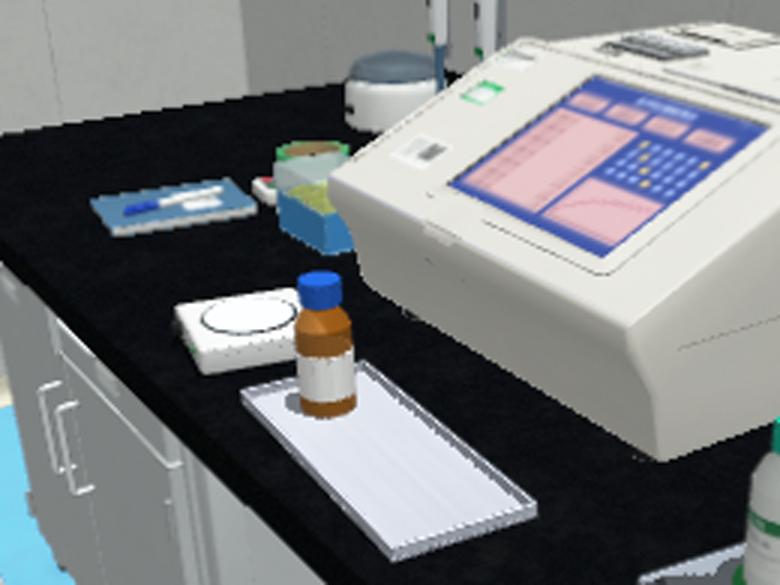

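Blue stands upright, released, in the tray's far end. Now orange.

```bash
python3 -m jog '[{"dx":-9,"dy":4,"dz":0,"ax":0,"ay":0,"az":0},{"dx":-9,"dy":4,"dz":10,"ax":0,"ay":0,"az":0},{"dx":0,"dy":0,"dz":20,"ax":0,"ay":0,"az":0},{"dx":0,"dy":0,"dz":25,"ax":0,"ay":0,"az":0},{"dx":0,"dy":0,"dz":25,"ax":0,"ay":0,"az":0},{"dx":0,"dy":0,"dz":13,"ax":0,"ay":0,"az":0},{"dx":0,"dy":0,"dz":8,"ax":0,"ay":0,"az":0},{"dx":0,"dy":0,"dz":3,"ax":0,"ay":0,"az":0},{"dx":0,"dy":0,"dz":0,"ax":0,"ay":0,"az":0},{"dx":0,"dy":0,"dz":0,"ax":0,"ay":0,"az":0}]'
python3 -c "
from h import *
go(*B['o'],.067)"
```

```text
time: 10.02
tool_pos: [0.5569, -0.3601, 0.2244]
tcp_rot: [2.34, 2.093, 0.001]
wrist_force: [-0.5, 0.1, 1.4]
width: 0.997
grip_force: 0.0
d [ 0.4 -1.3  2.7] a [ 0.1   0.06 -0.07] F [-0.5  0.1  1.4] w 0.997 t 10.0167
```

```bash
python3 -m jog '[{"dx":0,"dy":0,"dz":2,"ax":0,"ay":0,"az":0},{"dx":0,"dy":0,"dz":0,"ax":0,"ay":0,"az":0},{"dx":0,"dy":0,"dz":0,"ax":0,"ay":0,"az":0},{"dx":0,"dy":0,"dz":0,"ax":0,"ay":0,"az":0},{"dx":0,"dy":0,"dz":0,"ax":0,"ay":0,"az":0},{"dx":0,"dy":0,"dz":0,"ax":0,"ay":0,"az":0},{"dx":0,"dy":0,"dz":0,"ax":0,"ay":0,"az":0},{"dx":0,"dy":0,"dz":0,"ax":0,"ay":0,"az":0}]' 0 40
```

```text
time: 10.68
tool_pos: [0.5568, -0.3601, 0.2225]
tcp_rot: [2.34, 2.093, 0.001]
wrist_force: [1.9, 0.4, 5.9]
width: 0.592
grip_force: 42.5
```

```bash
python3 -m jog '[{"dx":0,"dy":0,"dz":-5,"ax":0,"ay":0,"az":0},{"dx":0,"dy":0,"dz":-15,"ax":0,"ay":0,"az":0},{"dx":0,"dy":0,"dz":-25,"ax":0,"ay":0,"az":0},{"dx":0,"dy":-8,"dz":-25,"ax":0,"ay":0,"az":0},{"dx":0,"dy":-20,"dz":-10,"ax":0,"ay":0,"az":0},{"dx":0,"dy":-27,"dz":0,"ax":0,"ay":0,"az":0},{"dx":8,"dy":-27,"dz":0,"ax":0,"ay":0,"az":0},{"dx":15,"dy":-25,"dz":0,"ax":0,"ay":0,"az":0},{"dx":20,"dy":-20,"dz":0,"ax":0,"ay":0,"az":0},{"dx":25,"dy":-15,"dz":0,"ax":0,"ay":0,"az":0},{"dx":30,"dy":-10,"dz":0,"ax":0,"ay":0,"az":0},{"dx":30,"dy":-5,"dz":0,"ax":0,"ay":0,"az":0},{"dx":30,"dy":0,"dz":0,"ax":0,"ay":0,"az":0},{"dx":30,"dy":0,"dz":0,"ax":0,"ay":0,"az":0},{"dx":30,"dy":0,"dz":0,"ax":0,"ay":0,"az":0},{"dx":30,"dy":0,"dz":0,"ax":0,"ay":0,"az":0},{"dx":30,"dy":0,"dz":0,"ax":0,"ay":0,"az":0},{"dx":30,"dy":0,"dz":0,"ax":0,"ay":0,"az":0},{"dx":30,"dy":0,"dz":0,"ax":0,"ay":0,"az":0},{"dx":30,"dy":0,"dz":0,"ax":0,"ay":0,"az":0}]'
python3 -c "
from h import *
go(*B['t2'],.060)"
```

```text
time: 12.35
tool_pos: [0.4401, 0.025, 0.3006]
tcp_rot: [-2.341, -2.094, 0.002]
wrist_force: [0.1, -0.2, -1.1]
width: 0.591
grip_force: 42.1
d [91.1 -0.1 85.9] a [-0.1   0.02 -0.07] F [ 0.1 -0.2 -1.1] w 0.591 t 12.35
```

```bash
python3 -m jog '[{"dx":28,"dy":0,"dz":5,"ax":0,"ay":0,"az":0},{"dx":25,"dy":0,"dz":15,"ax":0,"ay":0,"az":0},{"dx":20,"dy":0,"dz":20,"ax":0,"ay":0,"az":0},{"dx":10,"dy":0,"dz":20,"ax":0,"ay":0,"az":0},{"dx":5,"dy":0,"dz":12,"ax":0,"ay":0,"az":0},{"dx":0,"dy":0,"dz":6,"ax":0,"ay":0,"az":0},{"dx":0,"dy":0,"dz":3,"ax":0,"ay":0,"az":0},{"dx":0,"dy":0,"dz":1,"ax":0,"ay":0,"az":0},{"dx":0,"dy":0,"dz":0,"ax":0,"ay":0,"az":0},{"dx":0,"dy":0,"dz":0,"ax":0,"ay":0,"az":0}]'
python3 -c "
from h import *
go(*B['t2'],.060)"
```

```text
time: 13.18
tool_pos: [0.4513, 0.1105, 0.22]
tcp_rot: [2.342, 2.093, 0.002]
wrist_force: [0.4, 0.3, -0.9]
width: 0.591
grip_force: 42.0
d [ 4.8 -1.9  5.3] a [ 0.08 -0.02 -0.12] F [ 0.4  0.3 -0.9] w 0.591 t 13.1833
```

```bash
python3 -m jog '[{"dx":4,"dy":-1,"dz":2,"ax":0,"ay":0,"az":0},{"dx":0,"dy":0,"dz":1,"ax":0,"ay":0,"az":0},{"dx":0,"dy":0,"dz":1,"ax":0,"ay":0,"az":0},{"dx":0,"dy":0,"dz":0,"ax":0,"ay":0,"az":0}]'; python3 -m jog '[{"dx":0,"dy":0,"dz":1,"ax":0,"ay":0,"az":0},{"dx":0,"dy":0,"dz":0,"ax":0,"ay":0,"az":0}]'
```

```text
time: 13.52
tool_pos: [0.4502, 0.115, 0.2152]
tcp_rot: [2.341, 2.095, 0.0]
wrist_force: [-0.4, 0.0, -0.6]
width: 0.589
grip_force: 42.0
time: 13.68
tool_pos: [0.4504, 0.115, 0.2145]
tcp_rot: [2.341, 2.095, 0.0]
wrist_force: [-0.9, 0.3, 0.7]
width: 0.59
grip_force: 42.3
```

```bash
python3 -m jog '[{"dx":0,"dy":0,"dz":1,"ax":0,"ay":0,"az":0},{"dx":0,"dy":0,"dz":0,"ax":0,"ay":0,"az":0}]'; python3 -m jog '[{"dx":0,"dy":0,"dz":0,"ax":0,"ay":0,"az":0},{"dx":0,"dy":0,"dz":0,"ax":0,"ay":0,"az":0},{"dx":0,"dy":0,"dz":0,"ax":0,"ay":0,"az":0},{"dx":0,"dy":0,"dz":-5,"ax":0,"ay":0,"az":0},{"dx":0,"dy":0,"dz":-25,"ax":0,"ay":0,"az":0},{"dx":0,"dy":0,"dz":-40,"ax":0,"ay":0,"az":0},{"dx":0,"dy":0,"dz":-40,"ax":0,"ay":0,"az":0},{"dx":-15,"dy":0,"dz":-15,"ax":0,"ay":0,"az":0},{"dx":-30,"dy":0,"dz":0,"ax":0,"ay":0,"az":0},{"dx":-40,"dy":0,"dz":0,"ax":0,"ay":0,"az":0},{"dx":-40,"dy":0,"dz":0,"ax":0,"ay":0,"az":0},{"dx":-40,"dy":0,"dz":0,"ax":0,"ay":0,"az":0},{"dx":-36,"dy":10,"dz":0,"ax":0,"ay":0,"az":0},{"dx":-30,"dy":20,"dz":0,"ax":0,"ay":0,"az":0},{"dx":-25,"dy":25,"dz":0,"ax":0,"ay":0,"az":0},{"dx":-25,"dy":30,"dz":0,"ax":0,"ay":0,"az":0},{"dx":-15,"dy":30,"dz":0,"ax":0,"ay":0,"az":0},{"dx":-10,"dy":25,"dz":0,"ax":0,"ay":0,"az":0},{"dx":0,"dy":12,"dz":0,"ax":0,"ay":0,"az":0},{"dx":0,"dy":0,"dz":0,"ax":0,"ay":0,"az":0}]' 1 40
python3 -c "
from h import *
go(*B['g'],.083)"
```

```text
time: 13.85
tool_pos: [0.4506, 0.1151, 0.2144]
tcp_rot: [-2.341, -2.095, 0.0]
wrist_force: [-4.2, 0.0, 10.8]
width: 0.592
grip_force: 43.2
time: 15.52
tool_pos: [0.5693, -0.2067, 0.3381]
tcp_rot: [2.342, 2.093, 0.001]
wrist_force: [0.5, 0.3, 0.4]
width: 1.001
grip_force: 0.0
d [ -9.8   4.8 100.4] a [ 0.05 -0.01 -0.11] F [0.5 0.3 0.4] w 1.001 t 15.5167
```

```bash
python3 -m jog '[{"dx":-6,"dy":3,"dz":0,"ax":0,"ay":0,"az":0},{"dx":-4,"dy":2,"dz":10,"ax":0,"ay":0,"az":0},{"dx":0,"dy":0,"dz":20,"ax":0,"ay":0,"az":0},{"dx":0,"dy":0,"dz":25,"ax":0,"ay":0,"az":0},{"dx":0,"dy":0,"dz":20,"ax":0,"ay":0,"az":0},{"dx":0,"dy":0,"dz":13,"ax":0,"ay":0,"az":0},{"dx":0,"dy":0,"dz":8,"ax":0,"ay":0,"az":0},{"dx":0,"dy":0,"dz":3,"ax":0,"ay":0,"az":0},{"dx":0,"dy":0,"dz":0,"ax":0,"ay":0,"az":0},{"dx":0,"dy":0,"dz":0,"ax":0,"ay":0,"az":0}]'
python3 -c "
from h import *
go(*B['g'],.083)"
python3 -m jog '[{"dx":0,"dy":0,"dz":0,"ax":0,"ay":0,"az":0},{"dx":0,"dy":0,"dz":0,"ax":0,"ay":0,"az":0},{"dx":0,"dy":0,"dz":0,"ax":0,"ay":0,"az":0},{"dx":0,"dy":0,"dz":0,"ax":0,"ay":0,"az":0},{"dx":0,"dy":0,"dz":0,"ax":0,"ay":0,"az":0},{"dx":0,"dy":0,"dz":0,"ax":0,"ay":0,"az":0},{"dx":0,"dy":0,"dz":0,"ax":0,"ay":0,"az":0}]' 0 40
```

```text
time: 16.35
tool_pos: [0.5717, -0.2166, 0.2402]
tcp_rot: [2.34, 2.094, 0.001]
wrist_force: [0.4, 0.0, -0.1]
width: 0.995
grip_force: 0.0
d [-0.3  1.4  2.5] a [ 0.09  0.03 -0.06] F [ 0.4  0.  -0.1] w 0.995 t 16.35
time: 16.93
tool_pos: [0.5722, -0.2168, 0.2409]
tcp_rot: [2.339, 2.093, 0.002]
wrist_force: [0.4, -0.4, 6.5]
width: 0.627
grip_force: 41.5
```

```bash
python3 -m jog '[{"dx":0,"dy":0,"dz":-5,"ax":0,"ay":0,"az":0},{"dx":0,"dy":0,"dz":-15,"ax":0,"ay":0,"az":0},{"dx":0,"dy":0,"dz":-25,"ax":0,"ay":0,"az":0},{"dx":0,"dy":-8,"dz":-20,"ax":0,"ay":0,"az":0},{"dx":0,"dy":-20,"dz":-5,"ax":0,"ay":0,"az":0},{"dx":5,"dy":-27,"dz":0,"ax":0,"ay":0,"az":0},{"dx":12,"dy":-27,"dz":0,"ax":0,"ay":0,"az":0},{"dx":20,"dy":-25,"dz":0,"ax":0,"ay":0,"az":0},{"dx":25,"dy":-20,"dz":0,"ax":0,"ay":0,"az":0},{"dx":30,"dy":-15,"dz":0,"ax":0,"ay":0,"az":0},{"dx":30,"dy":-10,"dz":0,"ax":0,"ay":0,"az":0},{"dx":30,"dy":-2,"dz":0,"ax":0,"ay":0,"az":0},{"dx":30,"dy":0,"dz":0,"ax":0,"ay":0,"az":0},{"dx":22,"dy":0,"dz":10,"ax":0,"ay":0,"az":0},{"dx":12,"dy":0,"dz":15,"ax":0,"ay":0,"az":0},{"dx":4,"dy":0,"dz":15,"ax":0,"ay":0,"az":0},{"dx":0,"dy":0,"dz":10,"ax":0,"ay":0,"az":0},{"dx":0,"dy":0,"dz":5,"ax":0,"ay":0,"az":0},{"dx":0,"dy":0,"dz":0,"ax":0,"ay":0,"az":0},{"dx":0,"dy":0,"dz":0,"ax":0,"ay":0,"az":0}]'
python3 -c "
from h import *
go(*B['t3'],.0775)"
```

```text
time: 18.6
tool_pos: [0.4425, 0.0188, 0.254]
tcp_rot: [-2.342, -2.093, 0.001]
wrist_force: [0.3, 0.3, -1.9]
width: 0.62
grip_force: 42.3
d [ 2.   0.7 21.8] a [-0.05  0.01 -0.12] F [ 0.3  0.3 -1.9] w 0.62 t 18.6
```

```bash
python3 -m jog '[{"dx":1,"dy":0,"dz":8,"ax":0,"ay":0,"az":0},{"dx":0,"dy":0,"dz":6,"ax":0,"ay":0,"az":0},{"dx":0,"dy":0,"dz":4,"ax":0,"ay":0,"az":0},{"dx":0,"dy":0,"dz":2,"ax":0,"ay":0,"az":0},{"dx":0,"dy":0,"dz":0,"ax":0,"ay":0,"az":0},{"dx":0,"dy":0,"dz":0,"ax":0,"ay":0,"az":0}]'; python3 -m jog '[{"dx":0,"dy":0,"dz":1,"ax":0,"ay":0,"az":0},{"dx":0,"dy":0,"dz":0,"ax":0,"ay":0,"az":0}]';  python3 -m jog '[{"dx":0,"dy":0,"dz":1,"ax":0,"ay":0,"az":0},{"dx":0,"dy":0,"dz":0,"ax":0,"ay":0,"az":0}]'
```

```text
time: 19.1
tool_pos: [0.4427, 0.0202, 0.234]
tcp_rot: [-2.341, -2.094, 0.0]
wrist_force: [1.0, 0.4, -3.5]
width: 0.627
grip_force: 42.3
time: 19.27
tool_pos: [0.4428, 0.0203, 0.2333]
tcp_rot: [2.341, 2.094, 0.0]
wrist_force: [-0.1, -0.5, -2.1]
width: 0.62
grip_force: 42.3
time: 19.43
tool_pos: [0.443, 0.0203, 0.2328]
tcp_rot: [2.341, 2.094, 0.001]
wrist_force: [-2.0, 0.9, 2.4]
width: 0.623
grip_force: 42.4
```

```bash
python3 -m jog '[{"dx":0,"dy":0,"dz":0,"ax":0,"ay":0,"az":0},{"dx":0,"dy":0,"dz":0,"ax":0,"ay":0,"az":0},{"dx":0,"dy":0,"dz":0,"ax":0,"ay":0,"az":0},{"dx":0,"dy":0,"dz":-5,"ax":0,"ay":0,"az":0},{"dx":0,"dy":0,"dz":-25,"ax":0,"ay":0,"az":0},{"dx":0,"dy":0,"dz":-40,"ax":0,"ay":0,"az":0},{"dx":-10,"dy":0,"dz":-40,"ax":0,"ay":0,"az":0},{"dx":-25,"dy":0,"dz":-10,"ax":0,"ay":0,"az":0},{"dx":-40,"dy":0,"dz":0,"ax":0,"ay":0,"az":0},{"dx":-40,"dy":0,"dz":0,"ax":0,"ay":0,"az":0},{"dx":-40,"dy":0,"dz":0,"ax":0,"ay":0,"az":0},{"dx":-36,"dy":10,"dz":0,"ax":0,"ay":0,"az":0},{"dx":-30,"dy":20,"dz":0,"ax":0,"ay":0,"az":0},{"dx":-25,"dy":30,"dz":0,"ax":0,"ay":0,"az":0},{"dx":-20,"dy":35,"dz":0,"ax":0,"ay":0,"az":0},{"dx":-15,"dy":35,"dz":0,"ax":0,"ay":0,"az":0},{"dx":-10,"dy":30,"dz":0,"ax":0,"ay":0,"az":0},{"dx":0,"dy":20,"dz":0,"ax":0,"ay":0,"az":0},{"dx":0,"dy":0,"dz":0,"ax":0,"ay":0,"az":0}]' 1 40
python3 -m jog '[{"dx":0,"dy":0,"dz":0,"ax":0,"ay":0,"az":-6.92},{"dx":0,"dy":0,"dz":0,"ax":0,"ay":0,"az":-6.92},{"dx":0,"dy":0,"dz":0,"ax":0,"ay":0,"az":-6.92},{"dx":0,"dy":0,"dz":0,"ax":0,"ay":0,"az":-6.92},{"dx":0,"dy":0,"dz":0,"ax":0,"ay":0,"az":-6.92},{"dx":0,"dy":0,"dz":0,"ax":0,"ay":0,"az":-6.92},{"dx":0,"dy":0,"dz":0,"ax":0,"ay":0,"az":-6.92},{"dx":0,"dy":0,"dz":0,"ax":0,"ay":0,"az":-6.92},{"dx":0,"dy":0,"dz":0,"ax":0,"ay":0,"az":-6.92},{"dx":0,"dy":0,"dz":0,"ax":0,"ay":0,"az":-6.92},{"dx":0,"dy":0,"dz":0,"ax":0,"ay":0,"az":-6.92},{"dx":0,"dy":0,"dz":0,"ax":0,"ay":0,"az":-6.92},{"dx":0,"dy":0,"dz":0,"ax":0,"ay":0,"az":-6.92},{"dx":0,"dy":0,"dz":0,"ax":0,"ay":0,"az":0},{"dx":0,"dy":0,"dz":0,"ax":0,"ay":0,"az":0}]'
python3 - <<'E'
from h import *
go(*B['d'],.02,83.7)
s=bot.read_state(); w=optics.read_camera("wrist"); c=optics.read_camera("side")
cv2.imwrite("pics/a.png",np.hstack([cv2.resize(w["img"],(400,300))[:,:,::-1],cv2.resize(c["img"][60:260,110:376],(400,300))[:,:,::-1]]))
E
```

```text
time: 21.02
tool_pos: [0.5924, -0.2901, 0.3521]
tcp_rot: [2.34, 2.093, 0.002]
wrist_force: [0.8, -0.3, -0.6]
width: 0.998
grip_force: 0.0
time: 22.27
tool_pos: [0.5888, -0.2886, 0.3523]
tcp_rot: [-0.181, -3.136, -0.0]
wrist_force: [0.4, -0.0, -0.1]
width: 1.008
grip_force: 0.0
d [ -3.6  -2.5 177.6] a [ 0.   -0.03 -0.3 ] F [ 0.4 -0.  -0.1] w 1.008 t 22.2667
```

View pics/a.png

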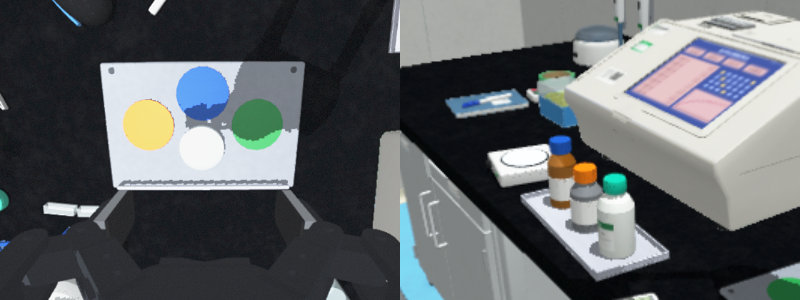

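All three bottles stand upright in the tray and the coasters are free. In the left half the dish is at (202,148), blue (203,94), orange (149,125), green (257,124).

```bash
python3 - <<'E'
from h import *
s=bot.read_state(); w=optics.read_camera("wrist")
print(back(w,[(p[0]*1.4+.2,p[1]*1.4+.2) for p in [(202,148),(203,94),(149,125),(257,124)]],[.024,.011,.011,.011],s).round(4))
E
```

```text
[[ 0.5951 -0.2916  0.024 ]
 [ 0.5282 -0.2826  0.011 ]
 [ 0.5593 -0.3577  0.011 ]
 [ 0.5743 -0.2165  0.011 ]]
```

```bash
python3 -m jog '[{"dx":-3,"dy":-2,"dz":15,"ax":0,"ay":0,"az":0},{"dx":-2,"dy":0,"dz":35,"ax":0,"ay":0,"az":0},{"dx":0,"dy":0,"dz":40,"ax":0,"ay":0,"az":0},{"dx":0,"dy":0,"dz":35,"ax":0,"ay":0,"az":0},{"dx":0,"dy":0,"dz":20,"ax":0,"ay":0,"az":0},{"dx":0,"dy":0,"dz":12,"ax":0,"ay":0,"az":0},{"dx":0,"dy":0,"dz":8,"ax":0,"ay":0,"az":0},{"dx":0,"dy":0,"dz":3,"ax":0,"ay":0,"az":0},{"dx":0,"dy":0,"dz":0,"ax":0,"ay":0,"az":0},{"dx":0,"dy":0,"dz":0,"ax":0,"ay":0,"az":0}]'
python3 -c "
from h import *
go(.594,-.2915,.024,83.7)"
```

```text
time: 23.25
tool_pos: [0.595, -0.292, 0.1858]
tcp_rot: [0.176, 3.134, -0.002]
wrist_force: [0.3, 0.3, 0.7]
width: 1.002
grip_force: 0.0
d [1.  0.4 7.1] a [-0.06  0.16 -0.12] F [0.3 0.3 0.7] w 1.002 t 23.25
```

```bash
python3 -m jog '[{"dx":0,"dy":0,"dz":3,"ax":0,"ay":0,"az":0},{"dx":0,"dy":0,"dz":2,"ax":0,"ay":0,"az":0},{"dx":0,"dy":0,"dz":0,"ax":0,"ay":0,"az":0}]'; python3 -m jog '[{"dx":0,"dy":0,"dz":1.5,"ax":0,"ay":0,"az":0},{"dx":0,"dy":0,"dz":0,"ax":0,"ay":0,"az":0},{"dx":0,"dy":0,"dz":0,"ax":0,"ay":0,"az":0}]'
python3 - <<'E'
from h import *
go(.594,-.2915,.024,83.7)
c=optics.read_camera("side"); crop(c,330,170,190,142,4.2,"s3")
E
```

```text
time: 23.5
tool_pos: [0.5943, -0.2916, 0.1799]
tcp_rot: [0.176, 3.136, -0.001]
wrist_force: [-0.4, -0.3, -0.5]
width: 1.001
grip_force: 0.0
time: 23.75
tool_pos: [0.594, -0.2914, 0.1777]
tcp_rot: [-0.176, -3.137, -0.0]
wrist_force: [-0.5, 0.0, -0.2]
width: 0.998
grip_force: 0.0
d [-0.  -0.1 -1. ] a [ 0.   -0.   -0.12] F [-0.5  0.  -0.2] w 0.998 t 23.75
```

View pics/s3.png

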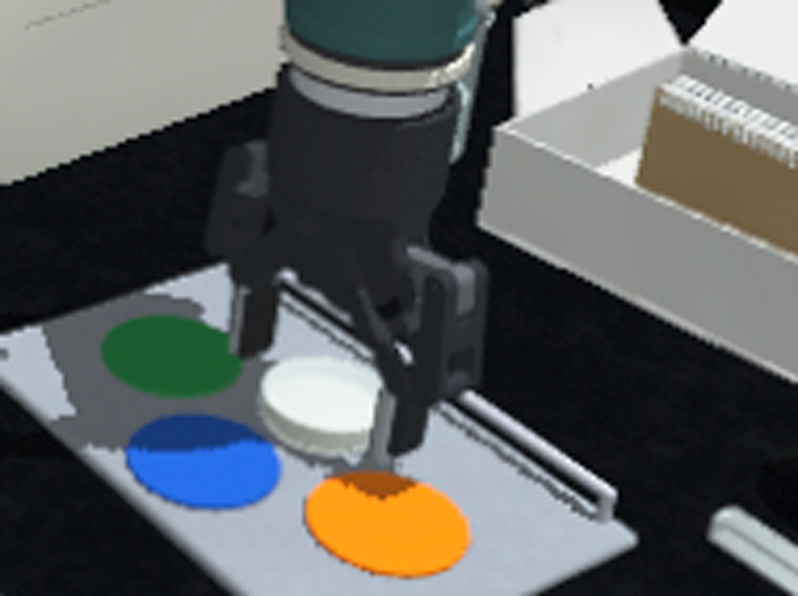

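The fingers straddle the dish (centre about (325,400)) with the tips above the plate. Closing gently.

```bash
python3 -m jog '[{"dx":0,"dy":0,"dz":0,"ax":0,"ay":0,"az":0},{"dx":0,"dy":0,"dz":0,"ax":0,"ay":0,"az":0},{"dx":0,"dy":0,"dz":0,"ax":0,"ay":0,"az":0},{"dx":0,"dy":0,"dz":0,"ax":0,"ay":0,"az":0},{"dx":0,"dy":0,"dz":0,"ax":0,"ay":0,"az":0},{"dx":0,"dy":0,"dz":0,"ax":0,"ay":0,"az":0},{"dx":0,"dy":0,"dz":0,"ax":0,"ay":0,"az":0}]' 0 30
python3 -m jog '[{"dx":0,"dy":0,"dz":-3,"ax":0,"ay":0,"az":0},{"dx":0,"dy":0,"dz":-10,"ax":0,"ay":0,"az":0},{"dx":0,"dy":0,"dz":-20,"ax":0,"ay":0,"az":0},{"dx":0,"dy":0,"dz":-12,"ax":0,"ay":0,"az":0},{"dx":0,"dy":0,"dz":-5,"ax":0,"ay":0,"az":0},{"dx":0,"dy":0,"dz":0,"ax":0,"ay":0,"az":0}]'
python3 - <<'E'
from h import *
go(.594,-.2915,.024,83.7)
c=optics.read_camera("side"); crop(c,330,170,190,142,4.2,"s4")
E
```

```text
time: 24.38
tool_pos: [0.5943, -0.2916, 0.178]
tcp_rot: [0.176, 3.136, -0.0]
wrist_force: [-0.9, -0.3, 2.1]
width: 0.668
grip_force: 32.2
time: 24.88
tool_pos: [0.595, -0.2919, 0.2303]
tcp_rot: [0.176, 3.133, -0.003]
wrist_force: [0.2, -0.2, -0.1]
width: 0.665
grip_force: 32.1
d [ 1.2  0.4 51.6] a [-0.09  0.23 -0.11] F [ 0.2 -0.2 -0.1] w 0.665 t 24.8833
```

View pics/s4.png

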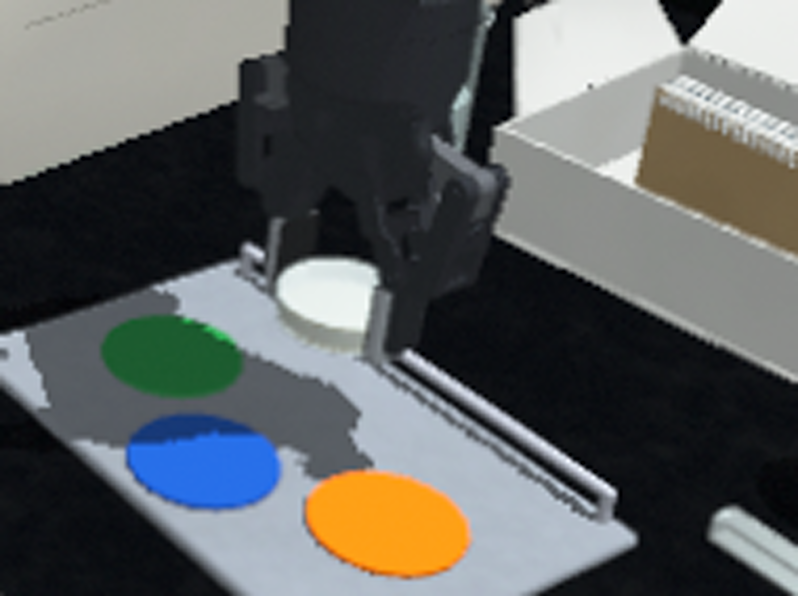

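The dish is held level between the pads at (335,300), with 32 N of grip. Carrying it high over the tray to the viewer.

```bash
python3 -m jog '[{"dx":0,"dy":0,"dz":-12,"ax":0,"ay":0,"az":0},{"dx":0,"dy":0,"dz":-25,"ax":0,"ay":0,"az":0},{"dx":8,"dy":0,"dz":-30,"ax":0,"ay":0,"az":0},{"dx":18,"dy":0,"dz":-25,"ax":0,"ay":0,"az":0},{"dx":28,"dy":0,"dz":-15,"ax":0,"ay":0,"az":0},{"dx":30,"dy":5,"dz":-8,"ax":0,"ay":0,"az":0},{"dx":30,"dy":15,"dz":0,"ax":0,"ay":0,"az":0},{"dx":28,"dy":22,"dz":0,"ax":0,"ay":0,"az":0},{"dx":22,"dy":28,"dz":0,"ax":0,"ay":0,"az":0},{"dx":18,"dy":30,"dz":0,"ax":0,"ay":0,"az":0},{"dx":12,"dy":30,"dz":0,"ax":0,"ay":0,"az":0},{"dx":8,"dy":30,"dz":0,"ax":0,"ay":0,"az":0},{"dx":3,"dy":30,"dz":0,"ax":0,"ay":0,"az":0},{"dx":0,"dy":30,"dz":0,"ax":0,"ay":0,"az":0},{"dx":0,"dy":30,"dz":0,"ax":0,"ay":0,"az":0},{"dx":0,"dy":30,"dz":0,"ax":0,"ay":0,"az":0},{"dx":0,"dy":30,"dz":0,"ax":0,"ay":0,"az":0},{"dx":0,"dy":30,"dz":0,"ax":0,"ay":0,"az":0},{"dx":0,"dy":30,"dz":0,"ax":0,"ay":0,"az":0},{"dx":0,"dy":30,"dz":0,"ax":0,"ay":0,"az":0}]'
python3 -c "
from h import *
go(*B['v'],.047,83.7)"
```

```text
time: 26.6
tool_pos: [0.4344, 0.1304, 0.3426]
tcp_rot: [-0.175, -3.136, 0.0]
wrist_force: [0.0, -0.0, 0.2]
width: 0.667
grip_force: 32.1
d [  0.3 250.6 140.8] a [-0.02 -0.04 -0.1 ] F [ 0.  -0.   0.2] w 0.667 t 26.6
```

```bash
python3 -m jog '[{"dx":0,"dy":30,"dz":0,"ax":0,"ay":0,"az":0},{"dx":0,"dy":30,"dz":0,"ax":0,"ay":0,"az":0},{"dx":0,"dy":30,"dz":0,"ax":0,"ay":0,"az":0},{"dx":0,"dy":30,"dz":0,"ax":0,"ay":0,"az":0},{"dx":0,"dy":30,"dz":0,"ax":0,"ay":0,"az":0},{"dx":0,"dy":30,"dz":0,"ax":0,"ay":0,"az":0},{"dx":0,"dy":28,"dz":0,"ax":0,"ay":0,"az":0},{"dx":0,"dy":22,"dz":8,"ax":0,"ay":0,"az":0},{"dx":0,"dy":14,"dz":18,"ax":0,"ay":0,"az":0},{"dx":0,"dy":5,"dz":25,"ax":0,"ay":0,"az":0},{"dx":0,"dy":0,"dz":25,"ax":0,"ay":0,"az":0},{"dx":0,"dy":0,"dz":22,"ax":0,"ay":0,"az":0},{"dx":0,"dy":0,"dz":14,"ax":0,"ay":0,"az":0},{"dx":0,"dy":0,"dz":7,"ax":0,"ay":0,"az":0},{"dx":0,"dy":0,"dz":0,"ax":0,"ay":0,"az":0},{"dx":0,"dy":0,"dz":0,"ax":0,"ay":0,"az":0}]'
python3 - <<'E'
from h import *
go(*B['v'],.047,83.7)
c=optics.read_camera("top"); crop(c,75,160,140,105,5.5,"t4")
E
```

```text
time: 27.93
tool_pos: [0.4628, 0.3763, 0.2237]
tcp_rot: [-0.176, -3.136, 0.001]
wrist_force: [0.3, -0.2, 0.3]
width: 0.673
grip_force: 32.2
d [ 1.2  3.1 22. ] a [-0.02 -0.03 -0.12] F [ 0.3 -0.2  0.3] w 0.673 t 27.9333
```

View pics/t4.png

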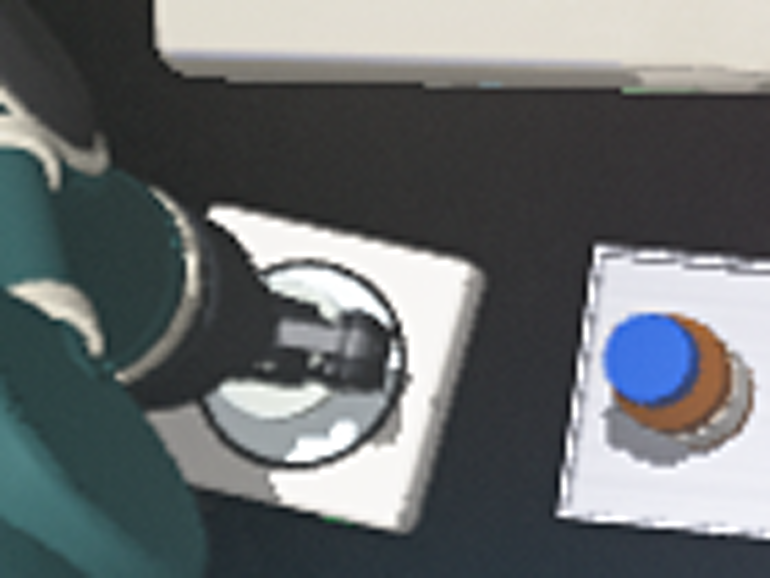

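The dish hovers over the plate ring, whose centre is near (303,363). Setting it down.

```bash
python3 -m jog '[{"dx":1,"dy":2.5,"dz":8,"ax":0,"ay":0,"az":0},{"dx":0,"dy":0,"dz":6,"ax":0,"ay":0,"az":0},{"dx":0,"dy":0,"dz":3,"ax":0,"ay":0,"az":0},{"dx":0,"dy":0,"dz":2,"ax":0,"ay":0,"az":0},{"dx":0,"dy":0,"dz":0,"ax":0,"ay":0,"az":0},{"dx":0,"dy":0,"dz":0,"ax":0,"ay":0,"az":0}]'; python3 -m jog '[{"dx":0,"dy":0,"dz":1,"ax":0,"ay":0,"az":0},{"dx":0,"dy":0,"dz":0,"ax":0,"ay":0,"az":0}]';  python3 -m jog '[{"dx":0,"dy":0,"dz":1,"ax":0,"ay":0,"az":0},{"dx":0,"dy":0,"dz":0,"ax":0,"ay":0,"az":0}]'
```

```text
time: 28.48
tool_pos: [0.462, 0.3789, 0.2045]
tcp_rot: [-0.176, -3.136, 0.0]
wrist_force: [-0.1, -0.2, 0.4]
width: 0.672
grip_force: 32.2
time: 28.65
tool_pos: [0.4622, 0.379, 0.2038]
tcp_rot: [0.176, 3.136, 0.0]
wrist_force: [-0.3, 0.6, 0.0]
width: 0.671
grip_force: 32.2
time: 28.82
tool_pos: [0.4621, 0.379, 0.2027]
tcp_rot: [0.176, 3.137, 0.0]
wrist_force: [-0.6, -0.3, -1.0]
width: 0.667
grip_force: 32.2
```

```bash
python3 -m jog '[{"dx":0,"dy":0,"dz":0.7,"ax":0,"ay":0,"az":0},{"dx":0,"dy":0,"dz":0,"ax":0,"ay":0,"az":0}]';  python3 -m jog '[{"dx":0,"dy":0,"dz":0.7,"ax":0,"ay":0,"az":0},{"dx":0,"dy":0,"dz":0,"ax":0,"ay":0,"az":0}]'
```

```text
time: 28.98
tool_pos: [0.4621, 0.379, 0.202]
tcp_rot: [0.176, 3.137, 0.0]
wrist_force: [-0.8, -0.9, 0.7]
width: 0.67
grip_force: 32.2
time: 29.15
tool_pos: [0.4622, 0.379, 0.202]
tcp_rot: [0.176, 3.137, 0.0]
wrist_force: [-0.0, -1.8, 4.7]
width: 0.672
grip_force: 32.6
```

```bash
python3 -m jog '[{"dx":0,"dy":0,"dz":0,"ax":0,"ay":0,"az":0},{"dx":0,"dy":0,"dz":0,"ax":0,"ay":0,"az":0},{"dx":0,"dy":0,"dz":0,"ax":0,"ay":0,"az":0},{"dx":0,"dy":0,"dz":-5,"ax":0,"ay":0,"az":0},{"dx":0,"dy":0,"dz":-20,"ax":0,"ay":0,"az":0},{"dx":0,"dy":0,"dz":-35,"ax":0,"ay":0,"az":0},{"dx":0,"dy":0,"dz":-40,"ax":0,"ay":0,"az":6.92},{"dx":0,"dy":0,"dz":-30,"ax":0,"ay":0,"az":6.92},{"dx":0,"dy":0,"dz":-20,"ax":0,"ay":0,"az":6.92},{"dx":0,"dy":0,"dz":0,"ax":0,"ay":0,"az":6.92},{"dx":0,"dy":0,"dz":0,"ax":0,"ay":0,"az":6.92},{"dx":0,"dy":0,"dz":0,"ax":0,"ay":0,"az":6.92},{"dx":0,"dy":0,"dz":0,"ax":0,"ay":0,"az":6.92},{"dx":0,"dy":0,"dz":0,"ax":0,"ay":0,"az":6.92},{"dx":0,"dy":0,"dz":0,"ax":0,"ay":0,"az":6.92},{"dx":0,"dy":0,"dz":0,"ax":0,"ay":0,"az":6.92},{"dx":0,"dy":0,"dz":0,"ax":0,"ay":0,"az":6.92},{"dx":0,"dy":0,"dz":0,"ax":0,"ay":0,"az":6.92},{"dx":0,"dy":0,"dz":0,"ax":0,"ay":0,"az":6.92},{"dx":0,"dy":0,"dz":0,"ax":0,"ay":0,"az":0}]' 1 40
python3 -c "
from h import *
go(*B['t3'],.0765)"
```

```text
time: 30.82
tool_pos: [0.462, 0.379, 0.3515]
tcp_rot: [-2.345, -2.091, -0.0]
wrist_force: [-0.2, -0.4, 0.5]
width: 1.0
grip_force: 0.0
d [-358.    22.3  120.3] a [ 0.   -0.   -0.24] F [-0.2 -0.4  0.5] w 1.0 t 30.8167
```

Move to above green and check the dish and bottles.

```bash
python3 -m jog '[{"dx":-15,"dy":0,"dz":0,"ax":0,"ay":0,"az":0},{"dx":-30,"dy":2,"dz":0,"ax":0,"ay":0,"az":0},{"dx":-38,"dy":3,"dz":0,"ax":0,"ay":0,"az":0},{"dx":-38,"dy":3,"dz":0,"ax":0,"ay":0,"az":0},{"dx":-38,"dy":3,"dz":0,"ax":0,"ay":0,"az":0},{"dx":-38,"dy":3,"dz":0,"ax":0,"ay":0,"az":0},{"dx":-38,"dy":3,"dz":0,"ax":0,"ay":0,"az":0},{"dx":-38,"dy":3,"dz":0,"ax":0,"ay":0,"az":0},{"dx":-35,"dy":2,"dz":0,"ax":0,"ay":0,"az":0},{"dx":-28,"dy":0,"dz":0,"ax":0,"ay":0,"az":0},{"dx":-15,"dy":0,"dz":0,"ax":0,"ay":0,"az":0},{"dx":-5,"dy":0,"dz":0,"ax":0,"ay":0,"az":0},{"dx":0,"dy":0,"dz":0,"ax":0,"ay":0,"az":0},{"dx":0,"dy":0,"dz":0,"ax":0,"ay":0,"az":0}]'
python3 - <<'E'
from h import *
go(*B['t3'],.0765)
c=optics.read_camera("top"); crop(c,75,180,230,110,3.4,"t5")
E
```

```text
time: 31.98
tool_pos: [0.4443, 0.0228, 0.3514]
tcp_rot: [-2.341, -2.095, -0.001]
wrist_force: [-0.2, -0.1, -0.3]
width: 1.004
grip_force: 0.0
d [ -2.3  -0.7 120.2] a [ 0.01 -0.03 -0.05] F [-0.2 -0.1 -0.3] w 1.004 t 31.9833
```

View pics/t5.png

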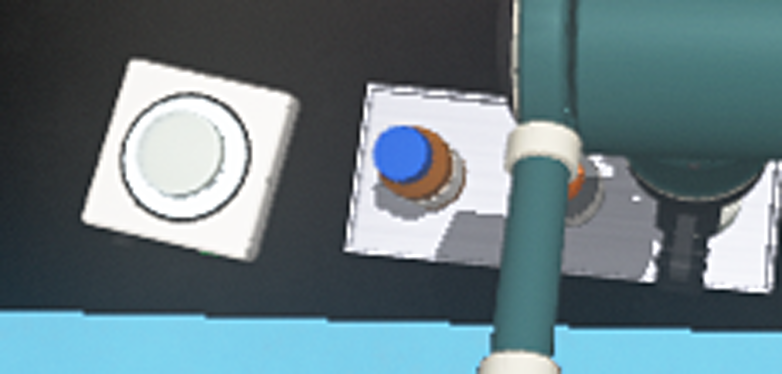

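The dish rests on the plate: dish top at (180,152), ring centre at (186,157), and blue is upright. Computing the offset.

```bash
python3 - <<'E'
from h import *
c=optics.read_camera("top"); t=lambda P:(np.array(P)+.5)/3.4+[75,180]-.5
print(back(c,t([(180,152),(186,157)]),[.048,.032]).round(4))
E
python3 -m jog '[{"dx":-2,"dy":0,"dz":10,"ax":0,"ay":0,"az":0},{"dx":0,"dy":0,"dz":25,"ax":0,"ay":0,"az":0},{"dx":0,"dy":0,"dz":30,"ax":0,"ay":0,"az":0},{"dx":0,"dy":0,"dz":25,"ax":0,"ay":0,"az":0},{"dx":0,"dy":0,"dz":14,"ax":0,"ay":0,"az":0},{"dx":0,"dy":0,"dz":8,"ax":0,"ay":0,"az":0},{"dx":0,"dy":0,"dz":5,"ax":0,"ay":0,"az":0},{"dx":0,"dy":0,"dz":0,"ax":0,"ay":0,"az":0},{"dx":0,"dy":0,"dz":0,"ax":0,"ay":0,"az":0}]'
python3 -m jog '[{"dx":0,"dy":0,"dz":0,"ax":0,"ay":0,"az":0},{"dx":0,"dy":0,"dz":0,"ax":0,"ay":0,"az":0},{"dx":0,"dy":0,"dz":0,"ax":0,"ay":0,"az":0},{"dx":0,"dy":0,"dz":0,"ax":0,"ay":0,"az":0},{"dx":0,"dy":0,"dz":0,"ax":0,"ay":0,"az":0},{"dx":0,"dy":0,"dz":0,"ax":0,"ay":0,"az":0},{"dx":0,"dy":0,"dz":0,"ax":0,"ay":0,"az":0}]' 0 40
```

```text
[[0.4627 0.3777 0.048 ]
 [0.4614 0.3792 0.032 ]]
time: 32.83
tool_pos: [0.4447, 0.021, 0.2347]
tcp_rot: [2.34, 2.095, 0.001]
wrist_force: [0.3, -0.6, 0.0]
width: 1.0
grip_force: 0.0
time: 33.42
tool_pos: [0.4451, 0.0207, 0.2357]
tcp_rot: [2.34, 2.093, 0.003]
wrist_force: [-0.8, -0.3, 5.6]
width: 0.62
grip_force: 41.7
```

```bash
python3 -m jog '[{"dx":0,"dy":0,"dz":-5,"ax":0,"ay":0,"az":0},{"dx":0,"dy":0,"dz":-15,"ax":0,"ay":0,"az":0},{"dx":0,"dy":0,"dz":-25,"ax":0,"ay":0,"az":0},{"dx":-5,"dy":0,"dz":-25,"ax":0,"ay":0,"az":0},{"dx":-15,"dy":0,"dz":-10,"ax":0,"ay":0,"az":0},{"dx":-25,"dy":0,"dz":0,"ax":0,"ay":0,"az":0},{"dx":-30,"dy":0,"dz":0,"ax":0,"ay":0,"az":0},{"dx":-30,"dy":4,"dz":0,"ax":0,"ay":0,"az":0},{"dx":-28,"dy":12,"dz":0,"ax":0,"ay":0,"az":0},{"dx":-25,"dy":18,"dz":0,"ax":0,"ay":0,"az":0},{"dx":-22,"dy":24,"dz":0,"ax":0,"ay":0,"az":0},{"dx":-18,"dy":26,"dz":0,"ax":0,"ay":0,"az":0},{"dx":-12,"dy":26,"dz":0,"ax":0,"ay":0,"az":0},{"dx":-8,"dy":22,"dz":5,"ax":0,"ay":0,"az":0},{"dx":-4,"dy":14,"dz":12,"ax":0,"ay":0,"az":0},{"dx":0,"dy":7,"dz":15,"ax":0,"ay":0,"az":0},{"dx":0,"dy":0,"dz":15,"ax":0,"ay":0,"az":0},{"dx":0,"dy":0,"dz":8,"ax":0,"ay":0,"az":0},{"dx":0,"dy":0,"dz":0,"ax":0,"ay":0,"az":0},{"dx":0,"dy":0,"dz":0,"ax":0,"ay":0,"az":0}]'
python3 -c "
from h import *
go(.573,-.2167,.088)"
```

```text
time: 35.08
tool_pos: [0.571, -0.2166, 0.2585]
tcp_rot: [-2.34, -2.093, 0.001]
wrist_force: [0.5, 0.5, -1.2]
width: 0.618
grip_force: 42.6
d [ 0.1  2.1 15.8] a [-0.13 -0.04 -0.07] F [ 0.5  0.5 -1.2] w 0.618 t 35.0833
```

```bash
python3 -m jog '[{"dx":0,"dy":2,"dz":6,"ax":0,"ay":0,"az":0},{"dx":0,"dy":0,"dz":5,"ax":0,"ay":0,"az":0},{"dx":0,"dy":0,"dz":2,"ax":0,"ay":0,"az":0},{"dx":0,"dy":0,"dz":0,"ax":0,"ay":0,"az":0},{"dx":0,"dy":0,"dz":0,"ax":0,"ay":0,"az":0}]'; python3 -m jog '[{"dx":0,"dy":0,"dz":1,"ax":0,"ay":0,"az":0},{"dx":0,"dy":0,"dz":0,"ax":0,"ay":0,"az":0}]';  python3 -m jog '[{"dx":0,"dy":0,"dz":1,"ax":0,"ay":0,"az":0},{"dx":0,"dy":0,"dz":0,"ax":0,"ay":0,"az":0}]'
```

```text
time: 35.5
tool_pos: [0.5736, -0.217, 0.2464]
tcp_rot: [2.341, 2.095, -0.0]
wrist_force: [-0.2, 0.4, -2.1]
width: 0.618
grip_force: 42.6
time: 35.67
tool_pos: [0.5737, -0.2171, 0.2455]
tcp_rot: [2.341, 2.094, 0.0]
wrist_force: [-0.8, 0.6, -1.5]
width: 0.617
grip_force: 42.6
time: 35.83
tool_pos: [0.5736, -0.2171, 0.2443]
tcp_rot: [-2.342, -2.094, 0.0]
wrist_force: [0.8, -0.0, -1.7]
width: 0.617
grip_force: 42.6
```

```bash
python3 -m jog '[{"dx":0,"dy":0,"dz":1,"ax":0,"ay":0,"az":0},{"dx":0,"dy":0,"dz":0,"ax":0,"ay":0,"az":0}]';  python3 -m jog '[{"dx":0,"dy":0,"dz":0.7,"ax":0,"ay":0,"az":0},{"dx":0,"dy":0,"dz":0,"ax":0,"ay":0,"az":0}]'
```

```text
time: 36.0
tool_pos: [0.5738, -0.2172, 0.2438]
tcp_rot: [2.341, 2.094, 0.0]
wrist_force: [-1.0, -0.2, 1.4]
width: 0.623
grip_force: 42.9
time: 36.17
tool_pos: [0.5738, -0.2172, 0.2437]
tcp_rot: [2.341, 2.094, 0.0]
wrist_force: [-1.8, 1.0, 5.2]
width: 0.615
grip_force: 43.3
```

```bash
python3 -m jog '[{"dx":0,"dy":0,"dz":0,"ax":0,"ay":0,"az":0},{"dx":0,"dy":0,"dz":0,"ax":0,"ay":0,"az":0},{"dx":0,"dy":0,"dz":0,"ax":0,"ay":0,"az":0},{"dx":0,"dy":0,"dz":-5,"ax":0,"ay":0,"az":0},{"dx":0,"dy":0,"dz":-25,"ax":0,"ay":0,"az":0},{"dx":0,"dy":0,"dz":-40,"ax":0,"ay":0,"az":0},{"dx":0,"dy":-10,"dz":-30,"ax":0,"ay":0,"az":0},{"dx":0,"dy":-25,"dz":0,"ax":0,"ay":0,"az":0},{"dx":10,"dy":-35,"dz":0,"ax":0,"ay":0,"az":0},{"dx":20,"dy":-33,"dz":0,"ax":0,"ay":0,"az":0},{"dx":30,"dy":-25,"dz":0,"ax":0,"ay":0,"az":0},{"dx":35,"dy":-18,"dz":0,"ax":0,"ay":0,"az":0},{"dx":38,"dy":-10,"dz":0,"ax":0,"ay":0,"az":0},{"dx":40,"dy":-4,"dz":0,"ax":0,"ay":0,"az":0},{"dx":40,"dy":0,"dz":0,"ax":0,"ay":0,"az":0},{"dx":38,"dy":0,"dz":0,"ax":0,"ay":0,"az":0},{"dx":35,"dy":0,"dz":0,"ax":0,"ay":0,"az":0},{"dx":22,"dy":0,"dz":0,"ax":0,"ay":0,"az":0},{"dx":8,"dy":0,"dz":0,"ax":0,"ay":0,"az":0},{"dx":0,"dy":0,"dz":0,"ax":0,"ay":0,"az":0}]' 1 40
python3 -c "
from h import *
go(.4506,.1151,.0605)"
```

```text
time: 37.83
tool_pos: [0.4498, 0.1162, 0.3429]
tcp_rot: [2.338, 2.098, 0.001]
wrist_force: [-0.8, -0.2, 0.7]
width: 0.995
grip_force: 0.0
d [ -1.1   0.9 127.7] a [ 0.03 -0.02  0.11] F [-0.8 -0.2  0.7] w 0.995 t 37.8333
```

```bash
python3 -m jog '[{"dx":-1,"dy":1,"dz":12,"ax":0,"ay":0,"az":0},{"dx":0,"dy":0,"dz":28,"ax":0,"ay":0,"az":0},{"dx":0,"dy":0,"dz":30,"ax":0,"ay":0,"az":0},{"dx":0,"dy":0,"dz":25,"ax":0,"ay":0,"az":0},{"dx":0,"dy":0,"dz":16,"ax":0,"ay":0,"az":0},{"dx":0,"dy":0,"dz":10,"ax":0,"ay":0,"az":0},{"dx":0,"dy":0,"dz":5,"ax":0,"ay":0,"az":0},{"dx":0,"dy":0,"dz":1,"ax":0,"ay":0,"az":0},{"dx":0,"dy":0,"dz":0,"ax":0,"ay":0,"az":0},{"dx":0,"dy":0,"dz":0,"ax":0,"ay":0,"az":0}]'
python3 -m jog '[{"dx":0,"dy":0,"dz":0,"ax":0,"ay":0,"az":0},{"dx":0,"dy":0,"dz":0,"ax":0,"ay":0,"az":0},{"dx":0,"dy":0,"dz":0,"ax":0,"ay":0,"az":0},{"dx":0,"dy":0,"dz":0,"ax":0,"ay":0,"az":0},{"dx":0,"dy":0,"dz":0,"ax":0,"ay":0,"az":0},{"dx":0,"dy":0,"dz":0,"ax":0,"ay":0,"az":0},{"dx":0,"dy":0,"dz":0,"ax":0,"ay":0,"az":0}]' 0 40
```

```text
time: 38.67
tool_pos: [0.4514, 0.1135, 0.2167]
tcp_rot: [2.341, 2.093, 0.003]
wrist_force: [-0.1, -0.5, 0.6]
width: 0.998
grip_force: 0.0
time: 39.25
tool_pos: [0.4511, 0.1138, 0.2166]
tcp_rot: [2.341, 2.094, 0.002]
wrist_force: [-0.9, -0.1, 6.1]
width: 0.592
grip_force: 42.5
```

```bash
python3 -m jog '[{"dx":0,"dy":0,"dz":-5,"ax":0,"ay":0,"az":0},{"dx":0,"dy":0,"dz":-15,"ax":0,"ay":0,"az":0},{"dx":0,"dy":0,"dz":-25,"ax":0,"ay":0,"az":0},{"dx":-5,"dy":0,"dz":-25,"ax":0,"ay":0,"az":0},{"dx":-15,"dy":0,"dz":-10,"ax":0,"ay":0,"az":0},{"dx":-25,"dy":0,"dz":0,"ax":0,"ay":0,"az":0},{"dx":-30,"dy":0,"dz":0,"ax":0,"ay":0,"az":0},{"dx":-30,"dy":0,"dz":0,"ax":0,"ay":0,"az":0},{"dx":-30,"dy":0,"dz":0,"ax":0,"ay":0,"az":0},{"dx":-30,"dy":0,"dz":0,"ax":0,"ay":0,"az":0},{"dx":-30,"dy":0,"dz":0,"ax":0,"ay":0,"az":0},{"dx":-30,"dy":0,"dz":0,"ax":0,"ay":0,"az":0},{"dx":-30,"dy":0,"dz":0,"ax":0,"ay":0,"az":0},{"dx":-30,"dy":0,"dz":0,"ax":0,"ay":0,"az":0},{"dx":-30,"dy":0,"dz":0,"ax":0,"ay":0,"az":0},{"dx":-30,"dy":0,"dz":0,"ax":0,"ay":0,"az":0},{"dx":-30,"dy":0,"dz":0,"ax":0,"ay":0,"az":0},{"dx":-28,"dy":5,"dz":0,"ax":0,"ay":0,"az":0},{"dx":-20,"dy":12,"dz":0,"ax":0,"ay":0,"az":0},{"dx":-16,"dy":16,"dz":0,"ax":0,"ay":0,"az":0}]'
python3 -c "
from h import *
go(.5568,-.3612,.0695)"
```

```text
time: 40.92
tool_pos: [0.4336, -0.3279, 0.2951]
tcp_rot: [-2.343, -2.091, 0.001]
wrist_force: [0.3, -0.7, -1.3]
width: 0.588
grip_force: 42.1
d [-19.2 126.3  70.7] a [-0.09 -0.02 -0.19] F [ 0.3 -0.7 -1.3] w 0.588 t 40.9167
```

```bash
python3 -m jog '[{"dx":-10,"dy":22,"dz":0,"ax":0,"ay":0,"az":0},{"dx":-5,"dy":27,"dz":0,"ax":0,"ay":0,"az":0},{"dx":-2,"dy":27,"dz":0,"ax":0,"ay":0,"az":0},{"dx":0,"dy":24,"dz":6,"ax":0,"ay":0,"az":0},{"dx":0,"dy":15,"dz":12,"ax":0,"ay":0,"az":0},{"dx":0,"dy":7,"dz":15,"ax":0,"ay":0,"az":0},{"dx":0,"dy":0,"dz":15,"ax":0,"ay":0,"az":0},{"dx":0,"dy":0,"dz":8,"ax":0,"ay":0,"az":0},{"dx":0,"dy":0,"dz":0,"ax":0,"ay":0,"az":0},{"dx":0,"dy":0,"dz":0,"ax":0,"ay":0,"az":0}]'
python3 -c "
from h import *
go(.5568,-.3612,.0695)"
```

```text
time: 41.75
tool_pos: [0.5534, -0.3564, 0.2387]
tcp_rot: [-2.34, -2.093, 0.001]
wrist_force: [-0.1, -0.1, -0.3]
width: 0.592
grip_force: 42.1
d [-4.4  4.  14.5] a [-0.12 -0.06 -0.07] F [-0.1 -0.1 -0.3] w 0.592 t 41.75
```

```bash
python3 -m jog '[{"dx":-3,"dy":3,"dz":5,"ax":0,"ay":0,"az":0},{"dx":-1,"dy":0.5,"dz":5,"ax":0,"ay":0,"az":0},{"dx":0,"dy":0,"dz":2,"ax":0,"ay":0,"az":0},{"dx":0,"dy":0,"dz":0,"ax":0,"ay":0,"az":0},{"dx":0,"dy":0,"dz":0,"ax":0,"ay":0,"az":0}]'; python3 -m jog '[{"dx":0,"dy":0,"dz":1,"ax":0,"ay":0,"az":0},{"dx":0,"dy":0,"dz":0,"ax":0,"ay":0,"az":0}]';  python3 -m jog '[{"dx":0,"dy":0,"dz":1,"ax":0,"ay":0,"az":0},{"dx":0,"dy":0,"dz":0,"ax":0,"ay":0,"az":0}]'
```

```text
time: 42.17
tool_pos: [0.5569, -0.3612, 0.2276]
tcp_rot: [-2.342, -2.094, 0.0]
wrist_force: [0.4, -1.7, -2.1]
width: 0.592
grip_force: 42.1
time: 42.33
tool_pos: [0.557, -0.3611, 0.2267]
tcp_rot: [2.341, 2.094, 0.0]
wrist_force: [-0.2, 0.2, -1.6]
width: 0.591
grip_force: 42.1
time: 42.5
tool_pos: [0.557, -0.361, 0.2255]
tcp_rot: [-2.341, -2.095, 0.0]
wrist_force: [0.6, -0.0, -1.7]
width: 0.591
grip_force: 42.1
```

```bash
python3 -m jog '[{"dx":0,"dy":0,"dz":1,"ax":0,"ay":0,"az":0},{"dx":0,"dy":0,"dz":0,"ax":0,"ay":0,"az":0}]';  python3 -m jog '[{"dx":0,"dy":0,"dz":0.7,"ax":0,"ay":0,"az":0},{"dx":0,"dy":0,"dz":0,"ax":0,"ay":0,"az":0}]'
```

```text
time: 42.67
tool_pos: [0.5571, -0.3612, 0.2247]
tcp_rot: [2.341, 2.094, 0.0]
wrist_force: [0.0, -0.7, -2.1]
width: 0.592
grip_force: 42.1
time: 42.83
tool_pos: [0.5571, -0.3612, 0.2247]
tcp_rot: [2.341, 2.094, 0.0]
wrist_force: [-1.9, 0.9, 4.3]
width: 0.586
grip_force: 42.5
```

```bash
python3 -m jog '[{"dx":0,"dy":0,"dz":0,"ax":0,"ay":0,"az":0},{"dx":0,"dy":0,"dz":0,"ax":0,"ay":0,"az":0},{"dx":0,"dy":0,"dz":0,"ax":0,"ay":0,"az":0},{"dx":0,"dy":0,"dz":-5,"ax":0,"ay":0,"az":0},{"dx":0,"dy":0,"dz":-25,"ax":0,"ay":0,"az":0},{"dx":0,"dy":0,"dz":-40,"ax":0,"ay":0,"az":0},{"dx":0,"dy":-10,"dz":-40,"ax":0,"ay":0,"az":0},{"dx":0,"dy":-25,"dz":-15,"ax":0,"ay":0,"az":0},{"dx":10,"dy":-35,"dz":0,"ax":0,"ay":0,"az":0},{"dx":20,"dy":-33,"dz":0,"ax":0,"ay":0,"az":0},{"dx":30,"dy":-25,"dz":0,"ax":0,"ay":0,"az":0},{"dx":35,"dy":-18,"dz":0,"ax":0,"ay":0,"az":0},{"dx":38,"dy":-12,"dz":0,"ax":0,"ay":0,"az":0},{"dx":40,"dy":-5,"dz":0,"ax":0,"ay":0,"az":0},{"dx":40,"dy":0,"dz":0,"ax":0,"ay":0,"az":0},{"dx":40,"dy":0,"dz":0,"ax":0,"ay":0,"az":0},{"dx":40,"dy":0,"dz":0,"ax":0,"ay":0,"az":0},{"dx":40,"dy":0,"dz":0,"ax":0,"ay":0,"az":0},{"dx":40,"dy":0,"dz":0,"ax":0,"ay":0,"az":0},{"dx":40,"dy":0,"dz":0,"ax":0,"ay":0,"az":0}]' 1 40
python3 -c "
from h import *
go(.4562,.2093,.0735)"
```

```text
time: 44.5
tool_pos: [0.4405, 0.0694, 0.3496]
tcp_rot: [2.341, 2.094, 0.002]
wrist_force: [0.8, 0.5, -0.2]
width: 1.0
grip_force: 0.0
d [140.8  -0.2 121.5] a [ 0.1  -0.02 -0.07] F [ 0.8  0.5 -0.2] w 1.0 t 44.5
```

```bash
python3 -m jog '[{"dx":38,"dy":0,"dz":0,"ax":0,"ay":0,"az":0},{"dx":38,"dy":0,"dz":0,"ax":0,"ay":0,"az":0},{"dx":32,"dy":0,"dz":0,"ax":0,"ay":0,"az":0},{"dx":20,"dy":0,"dz":0,"ax":0,"ay":0,"az":0},{"dx":9,"dy":0,"dz":0,"ax":0,"ay":0,"az":0},{"dx":3,"dy":0,"dz":0,"ax":0,"ay":0,"az":0},{"dx":0,"dy":0,"dz":10,"ax":0,"ay":0,"az":0},{"dx":0,"dy":0,"dz":25,"ax":0,"ay":0,"az":0},{"dx":0,"dy":0,"dz":30,"ax":0,"ay":0,"az":0},{"dx":0,"dy":0,"dz":25,"ax":0,"ay":0,"az":0},{"dx":0,"dy":0,"dz":14,"ax":0,"ay":0,"az":0},{"dx":0,"dy":0,"dz":9,"ax":0,"ay":0,"az":0},{"dx":0,"dy":0,"dz":5,"ax":0,"ay":0,"az":0},{"dx":0,"dy":0,"dz":0,"ax":0,"ay":0,"az":0},{"dx":0,"dy":0,"dz":0,"ax":0,"ay":0,"az":0}]'
python3 -c "
from h import *
go(.4562,.2093,.0735)"
python3 -m jog '[{"dx":0,"dy":0,"dz":0,"ax":0,"ay":0,"az":0},{"dx":0,"dy":0,"dz":0,"ax":0,"ay":0,"az":0},{"dx":0,"dy":0,"dz":0,"ax":0,"ay":0,"az":0},{"dx":0,"dy":0,"dz":0,"ax":0,"ay":0,"az":0},{"dx":0,"dy":0,"dz":0,"ax":0,"ay":0,"az":0},{"dx":0,"dy":0,"dz":0,"ax":0,"ay":0,"az":0},{"dx":0,"dy":0,"dz":0,"ax":0,"ay":0,"az":0}]' 0 40
```

```text
time: 45.75
tool_pos: [0.4569, 0.2061, 0.2314]
tcp_rot: [2.342, 2.093, 0.001]
wrist_force: [0.0, 0.1, -0.1]
width: 0.998
grip_force: 0.0
d [ 3.1 -1.   3.2] a [ 0.05 -0.02 -0.12] F [ 0.   0.1 -0.1] w 0.998 t 45.75
time: 46.33
tool_pos: [0.4571, 0.2069, 0.2322]
tcp_rot: [2.341, 2.094, 0.003]
wrist_force: [0.1, -0.3, 6.0]
width: 0.544
grip_force: 41.0
```

```bash
python3 -m jog '[{"dx":0,"dy":0,"dz":-5,"ax":0,"ay":0,"az":0},{"dx":0,"dy":0,"dz":-15,"ax":0,"ay":0,"az":0},{"dx":0,"dy":0,"dz":-25,"ax":0,"ay":0,"az":0},{"dx":-5,"dy":0,"dz":-25,"ax":0,"ay":0,"az":0},{"dx":-15,"dy":0,"dz":-10,"ax":0,"ay":0,"az":0},{"dx":-25,"dy":0,"dz":0,"ax":0,"ay":0,"az":0},{"dx":-30,"dy":0,"dz":0,"ax":0,"ay":0,"az":0},{"dx":-32,"dy":0,"dz":0,"ax":0,"ay":0,"az":0},{"dx":-32,"dy":0,"dz":0,"ax":0,"ay":0,"az":0},{"dx":-32,"dy":0,"dz":0,"ax":0,"ay":0,"az":0},{"dx":-32,"dy":0,"dz":0,"ax":0,"ay":0,"az":0},{"dx":-32,"dy":0,"dz":0,"ax":0,"ay":0,"az":0},{"dx":-32,"dy":0,"dz":0,"ax":0,"ay":0,"az":0},{"dx":-32,"dy":0,"dz":0,"ax":0,"ay":0,"az":0},{"dx":-32,"dy":0,"dz":0,"ax":0,"ay":0,"az":0},{"dx":-32,"dy":0,"dz":0,"ax":0,"ay":0,"az":0},{"dx":-32,"dy":0,"dz":0,"ax":0,"ay":0,"az":0},{"dx":-30,"dy":5,"dz":0,"ax":0,"ay":0,"az":0},{"dx":-25,"dy":10,"dz":0,"ax":0,"ay":0,"az":0},{"dx":-18,"dy":15,"dz":0,"ax":0,"ay":0,"az":0}]'
python3 -c "
from h import *
go(.5255,-.2883,.0855)"
```

```text
time: 48.0
tool_pos: [0.4331, -0.2638, 0.3106]
tcp_rot: [-2.343, -2.092, 0.001]
wrist_force: [0.5, 0.9, -0.3]
width: 0.543
grip_force: 41.4
d [-13.9  94.6  70.3] a [-0.07  0.01 -0.18] F [ 0.5  0.9 -0.3] w 0.543 t 48.0
```

```bash
python3 -m jog '[{"dx":-8,"dy":18,"dz":0,"ax":0,"ay":0,"az":0},{"dx":-4,"dy":22,"dz":0,"ax":0,"ay":0,"az":0},{"dx":0,"dy":22,"dz":0,"ax":0,"ay":0,"az":0},{"dx":0,"dy":16,"dz":6,"ax":0,"ay":0,"az":0},{"dx":0,"dy":9,"dz":12,"ax":0,"ay":0,"az":0},{"dx":0,"dy":4,"dz":15,"ax":0,"ay":0,"az":0},{"dx":0,"dy":0,"dz":15,"ax":0,"ay":0,"az":0},{"dx":0,"dy":0,"dz":8,"ax":0,"ay":0,"az":0},{"dx":0,"dy":0,"dz":0,"ax":0,"ay":0,"az":0},{"dx":0,"dy":0,"dz":0,"ax":0,"ay":0,"az":0}]'
python3 -c "
from h import *
go(.5255,-.2883,.0855)"
```

```text
time: 48.83
tool_pos: [0.5229, -0.2836, 0.2542]
tcp_rot: [-2.34, -2.093, 0.001]
wrist_force: [-0.0, -0.6, -1.1]
width: 0.544
grip_force: 41.4
d [-4.4  3.1 14. ] a [-0.1  -0.05 -0.07] F [-0.  -0.6 -1.1] w 0.544 t 48.8333
```

```bash
python3 -m jog '[{"dx":-3,"dy":2,"dz":5,"ax":0,"ay":0,"az":0},{"dx":-1,"dy":0.5,"dz":5,"ax":0,"ay":0,"az":0},{"dx":0,"dy":0,"dz":2,"ax":0,"ay":0,"az":0},{"dx":0,"dy":0,"dz":1,"ax":0,"ay":0,"az":0},{"dx":0,"dy":0,"dz":0,"ax":0,"ay":0,"az":0},{"dx":0,"dy":0,"dz":0,"ax":0,"ay":0,"az":0}]'; python3 -m jog '[{"dx":0,"dy":0,"dz":1,"ax":0,"ay":0,"az":0},{"dx":0,"dy":0,"dz":0,"ax":0,"ay":0,"az":0}]';  python3 -m jog '[{"dx":0,"dy":0,"dz":1,"ax":0,"ay":0,"az":0},{"dx":0,"dy":0,"dz":0,"ax":0,"ay":0,"az":0}]'
```

```text
time: 49.33
tool_pos: [0.5254, -0.2882, 0.242]
tcp_rot: [2.341, 2.094, 0.0]
wrist_force: [0.5, -0.2, -0.4]
width: 0.546
grip_force: 41.4
time: 49.5
tool_pos: [0.5255, -0.2882, 0.241]
tcp_rot: [2.341, 2.094, 0.0]
wrist_force: [0.2, -0.4, -0.1]
width: 0.544
grip_force: 41.4
time: 49.67
tool_pos: [0.5256, -0.2882, 0.2402]
tcp_rot: [2.341, 2.094, 0.0]
wrist_force: [-0.4, 0.1, 0.4]
width: 0.544
grip_force: 41.5
```

```bash
python3 -m jog '[{"dx":0,"dy":0,"dz":0.8,"ax":0,"ay":0,"az":0},{"dx":0,"dy":0,"dz":0,"ax":0,"ay":0,"az":0}]'; python3 -m jog '[{"dx":0,"dy":0,"dz":0,"ax":0,"ay":0,"az":0},{"dx":0,"dy":0,"dz":0,"ax":0,"ay":0,"az":0},{"dx":0,"dy":0,"dz":0,"ax":0,"ay":0,"az":0},{"dx":0,"dy":0,"dz":-5,"ax":0,"ay":0,"az":0},{"dx":0,"dy":0,"dz":-25,"ax":0,"ay":0,"az":0},{"dx":0,"dy":0,"dz":-40,"ax":0,"ay":0,"az":0},{"dx":0,"dy":0,"dz":-40,"ax":0,"ay":0,"az":0},{"dx":0,"dy":-20,"dz":-20,"ax":0,"ay":0,"az":0},{"dx":0,"dy":-35,"dz":0,"ax":0,"ay":0,"az":0},{"dx":20,"dy":-35,"dz":0,"ax":0,"ay":0,"az":0},{"dx":35,"dy":-20,"dz":0,"ax":0,"ay":0,"az":0},{"dx":40,"dy":0,"dz":0,"ax":0,"ay":0,"az":0},{"dx":40,"dy":0,"dz":0,"ax":0,"ay":0,"az":0},{"dx":40,"dy":0,"dz":0,"ax":0,"ay":0,"az":0},{"dx":40,"dy":0,"dz":0,"ax":0,"ay":0,"az":0},{"dx":35,"dy":0,"dz":0,"ax":0,"ay":0,"az":0},{"dx":20,"dy":0,"dz":0,"ax":0,"ay":0,"az":0},{"dx":5,"dy":0,"dz":0,"ax":0,"ay":0,"az":0},{"dx":0,"dy":0,"dz":0,"ax":0,"ay":0,"az":0}]' 1 40
python3 - <<'E'
from h import *
c=optics.read_camera("top"); crop(c,350,148,115,86,6.95,"rack9")
E
```

```text
time: 49.83
tool_pos: [0.5257, -0.2884, 0.2402]
tcp_rot: [2.341, 2.094, -0.0]
wrist_force: [-2.4, 0.3, 5.5]
width: 0.548
grip_force: 41.9
time: 51.42
tool_pos: [0.4466, -0.0015, 0.3694]
tcp_rot: [2.338, 2.098, 0.0]
wrist_force: [-0.5, -0.9, 0.4]
width: 1.0
grip_force: 0.0
```

View pics/rack9.png

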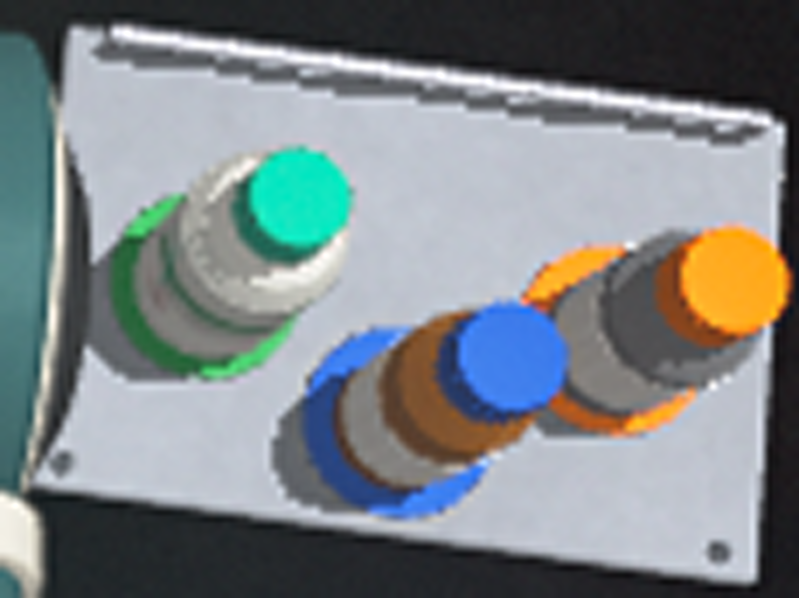

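The cap tops are green (300,198), blue (512,358) and orange (735,281), within about 1 mm of where they started. All three are upright on their own coasters. Handing in.

```bash
python3 -c "
from workcell import bot
print(bot.finish_job())"
```

```text
the job is handed in; nothing more can be done
None
```

I handed the job in at about 51 s of robot time. The dish lies within about 2 mm of the middle of the lit plate, and the three bottles are upright and released on their own coasters, within about 1 mm of where they started; the hand-in returned no verdict.

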